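# Fill the bead jar and screw its captive cap on

### The arm

A 7-joint arm with a two-finger parallel gripper is mounted at the origin on a cart in front of the work surface, level with it; the furniture and walls round the work are solid. World frame = base frame: x ahead of the robot, y to its left, z up, the work surface at z = 0. Lengths are in m, angles in rad, forces in N, time in s.
With the tool pointing down it reaches from about 0.425 to 0.825 m from the base axis. Payload 3.6 kg.
Tool frame: the origin (TCP) lies midway between the tips of the shut fingers; the grasp point (between the pads) lies 19 mm behind it; y points along the fingers, z is the direction in which the jaws open and shut, and the axes are right-handed (so a half turn about y gives the same grasp; the last joint's range is limited). The gripper opens to 93 mm and grips with 3 to 60 N. Pads are 15 mm wide; open, the fingers measure 128 mm over their backs; the gripper's body (75 mm by 188 mm) begins 65 mm behind the grasp point.
Start: joints at [1.27, 0.615, -0.013, 1.423, 0.008, 1.103, -0.04], TCP at [0.176, -0.626, 0.193] pointing down, gripper open.
Joint ranges: [-3.12, 3.12], [-0.3, 2.06], [-1.34, 1.32], [0.26, 2.42], [-1.36, 4.5], [0.01, 1.98], [-2.84, 2.84]. Speed limits (rad/s): [2.79, 2.79, 3.14, 3.14, 3.14, 3.14, 3.14].

### API

Orientations are given as a 3x3 rotation matrix whose columns are the frame's x, y, z axes.
In Python, from workcell import arm gives the robot as it stands.
- The arm moves only by the tool move_arm, never from a script. Its argument "rows" is a list of rows, each a list of 2 entries, a list of its own where there are three numbers: the shift along the world's x, y, z in mm, then the turn, a rotation vector about the world's x, y, z in degrees. A call has 1 to 5 rows; each row is the pose to reach, as a shift and turn from the pose commanded when the call began; what a row does not reach only later rows make up. A row lasts 1/12 s, in which the tool goes at most 41.7 mm and 7.16 degrees, less where a joint would pass 70% of its speed; a pose out of reach is approached as far as the arm can. A call with a gripper value outside its range is refused whole. "claw" is the opening in per cent of the stroke, from 0 (shut) to 100 (fully open), set as the call begins (left out, the last holds). The fingers move at their own pace and stop on an object; "force" is the grip in N (left out, the last holds). Time passes only in rows, so rows that repeat a pose let the fingers close. It gives the time, the measured TCP pose, the force and the opening at its end, in the units of the state.
- arm.sense(): the state, without advancing time (a new reading comes with each control period).
- arm.grab_frame(name): name is "side" or "top" or "wrist"; returns a dict with "pixels" (384x512x3 uint8, blue, green, red), "vfov" (degrees; the focal length in pixels is half the picture's height over the tangent of half this angle, whatever the lens; pixels are square), "cx", "cy" (the principal point, pixels), "R" (3x3) and "t" (3): a world point X has camera coordinates R X + t. Camera axes: x right, y down, z forward; pixel columns grow to the right and rows downward; lengths in m; the calibration is good to about 2 mm. A picture is of the moment at which its call begins. There is no depth.
- arm.job_done(): hands the job in, once; it reports no verdict.
The state is a dict: "time_s": time; "joint_pos": joint angles; "joint_velocities": joint speeds; "joint_torque": joint torques, N m; "eef_pos": TCP position; "tcp_rot": TCP orientation; "wrist_force": force on the tool from outside, world axes, zero at the start; "torque": the same for the moment, N m; "finger_gap": finger opening in m.
Only numpy, scipy, OpenCV 4.12 (cv2) and the standard library are available. Lean on these libraries where they do the work, as an engineer would, in place of code of your own. Each camera call takes 0.05 s, during which the arm holds its last target.

### The job

Put the craft beads away: tip all five beads from the yellow scoop into the clear jar and stand the scoop upright on the table again. Then swing the jar's blue captive cap on its arm over the mouth as far as it goes and screw it down clockwise until it is fully tight, not screwing it down before it is over the mouth. Do not shove or knock over the apple, the mug or the tape roll.

Things in the scene. Friction and masses are not known exactly. Their poses are not given: they have to be found in the camera images.
- jar: clear plastic jar, outer diameter 96 mm, wall 4 mm, on a round wooden base (diameter 128 mm, 12 mm high) screwed to the table; rim 100 mm above the table, inner floor at 17 mm. Origin on the jar's axis at table height, z up. An aluminium collar below the rim carries the pivot post of the cap arm 74 mm from the axis along the jar's +x. The jar does not move
- jar_mouth (a point): centre of the jar's mouth, at rim height (100 mm); mouth inner diameter 88 mm; axes as the jar's
- cap_arm_hinge (a point): point on the vertical pivot axis of the cap arm, 150 mm above the table; the axis stands 74 mm from the jar's axis along the jar's +x. The arm swings level about it, its top is 130 mm above the table at the pivot and 126 mm elsewhere
- cap_knob (a point): point on the axis of the blue cap, centre of its grip knob: a fluted round knob, diameter 52 mm, 36 mm high (18 mm above and below this point), which may be gripped at any yaw. 150 mm above the table when the cap is tight, up to 159 mm when unscrewed. Under the knob pass the grey arm (top at 126 mm) and then the cap's disc (diameter 104 mm). The knob's axis is 74 mm from the arm's pivot
- cap_arm (a joint): swing of the cap arm about its vertical pivot, rad: 0 = cap centred over the mouth, at a stop; positive = swung aside, anticlockwise seen from above (at 0 the arm points from the pivot along the jar's -x); limit 2.6. Stiff: stays where it is left (friction 0.12 N m)
- cap_turn (a joint): turn of the cap in its arm, rad: 0 = screwed fully tight, at a stop; positive = unscrewed, anticlockwise seen from above; limit 3.0. Measured relative to the arm, so if the arm swings while the knob is held from turning, this value changes by as much the other way. The cap sinks 3 mm for each radian that it is tightened. Friction 0.06 N m. When arm and cap are both at 0, the orange tab on the cap's edge lies over the orange mark on the collar
- scoop_handle (a point): grip point of the yellow scoop, in the middle of its flat ear handle: 14 mm thick (along the scoop's y), 42 mm high (from 14 to 56 mm above its underside), reaching from about 44 to 90 mm from the scoop's axis; this point is 36 mm above the underside and 72 mm from the axis along the scoop's +x. Axes as the scoop's: x from the cup's axis to the handle, z up through the mouth. The scoop weighs 110 g and is loose
- scoop_rim (a point): centre of the scoop's mouth, 56 mm above its underside; the cup is a cone, outer diameter 100 mm at the rim and 48 mm at the foot, wall 3 mm; so tipped 80 degrees or more its wall slopes down outwards and the beads roll out
- scoop: the yellow scoop; origin at the centre of its underside, x to the handle, z up
- bead0_center (a point): centre of the pale wooden bead, a ball of diameter 24 mm, 10 g, that starts in the scoop
- bead1_center (a point): centre of the red bead, a ball of diameter 24 mm, 10 g, that starts in the scoop
- bead2_center (a point): centre of the blue bead, a ball of diameter 24 mm, 10 g, that starts in the scoop
- bead3_center (a point): centre of the green bead, a ball of diameter 24 mm, 10 g, that starts in the scoop
- bead4_center (a point): centre of the dark wooden bead, a ball of diameter 24 mm, 10 g, that starts in the scoop
- apple: pale yellow apple, diameter 61 mm, 71 mm high with its stalk, loose; origin under its centre
- mug: white mug with a handle, body diameter 77 mm, 97 mm high, loose; origin at its underside, within 16 mm of the axis of the body; the handle reaches 55 mm from the origin along -y
- tape: roll of brown packing tape lying flat, diameter 96 mm, 48 mm high, loose; origin under its centre

How it is judged:
By the outcome, as a careful person would: the job done as asked, in the order asked, and still so for the second after the job is handed in, with the robot touching nothing.
It also fails if it takes over 72 s, if anything falls off the work surface, if the arm or the gripper's body presses on something with over 40 N, if the wrist force passes 120 N, or if a joint passes its speed limit or range.

## Working session

There is one attempt and no reset: what is moved stays moved. The work goes in short steps, Python scripts to look and compute and a tool call to move; the robot and the scene stay as the last step left them, time stands still between calls to the robot, and variables do not carry over. Pictures are saved under pics/ and viewed, and the job is handed in when it is done.

Besides the shell and the picture viewer there is one more tool, called after "Emit:" by a JSON object that holds its "api" and its "payload". move_arm: Moves the arm, as the interface text tells. Its arguments: {"type":"object","properties":{"rows":{"type":"array","items":{"type":"array"}},"claw":{"type":"number"},"force":{"type":"number"}},"required":["rows"]}

```bash
ls; mkdir -p pics; python3 - <<'E'
from workcell import arm
import cv2,numpy as np
s=arm.sense()
for k,v in s.items(): print(k,np.round(v,4).tolist())
for n in("side","top","wrist"):
    f=arm.grab_frame(n); cv2.imwrite(f"pics/a_{n}.png",f["pixels"])
    print(n,f["vfov"],f["cx"],f["cy"],np.round(f["R"],4).tolist(),np.round(f["t"],4).tolist(), [k for k in f])
E
```

```text
pics
time_s 0.0
joint_pos [1.2705, 0.6159, -0.0126, 1.4249, 0.0081, 1.1034, -0.0403]
joint_velocities [-0.0016, 0.0022, -0.0005, 0.0003, 0.0, 0.0008, -0.001]
joint_torque [0.0001, -45.8938, 0.2092, -16.5743, -0.061, 0.0204, 0.0002]
eef_pos [0.1755, -0.6249, 0.1917]
tcp_rot [[-0.9627, -0.0007, 0.2705], [-0.2705, 0.0025, -0.9627], [0.0, -1.0, -0.0026]]
wrist_force [0.4885, 0.437, -0.367]
torque [0.0157, 0.0256, -0.0477]
finger_gap 0.0928
side 57.859929249282665 256.7153425603527 189.2910325589513 [[0.9945, -0.1037, 0.0149], [-0.0366, -0.477, -0.8781], [0.0982, 0.8728, -0.4782]] [-0.5966, 0.1417, 0.8755] ['pixels', 'vfov', 'cx', 'cy', 'R', 't']
top 51.52060643174598 251.91533359743815 193.37956707771193 [[-0.0251, -0.9997, -0.0049], [-0.9965, 0.0254, -0.0792], [0.0793, 0.0029, -0.9968]] [0.0418, 0.6079, 0.9188] ['pixels', 'vfov', 'cx', 'cy', 'R', 't']
wrist 71.18968038711472 255.3046128987453 192.59909972425066 [[0.2713, -0.9625, -0.0021], [-0.9321, -0.2633, 0.2489], [-0.2401, -0.0656, -0.9685]] [-0.6485, -0.0289, 0.3893] ['pixels', 'vfov', 'cx', 'cy', 'R', 't']
```

View pics/a_side.png

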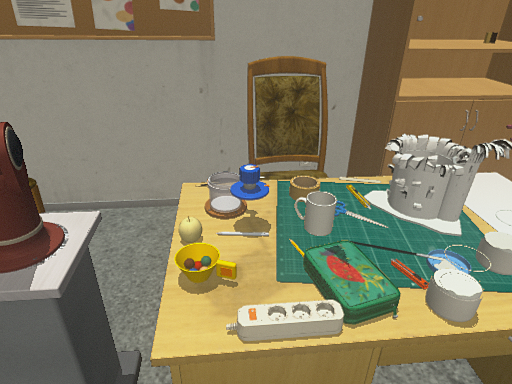

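View pics/a_top.png

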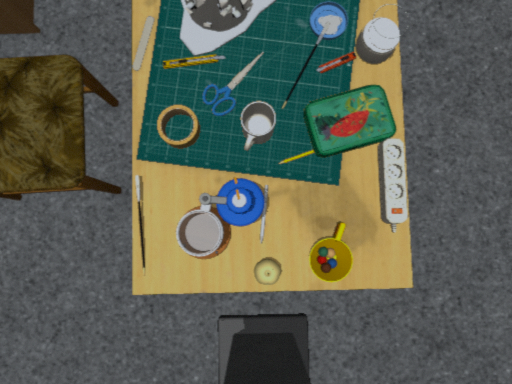

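View pics/a_wrist.png

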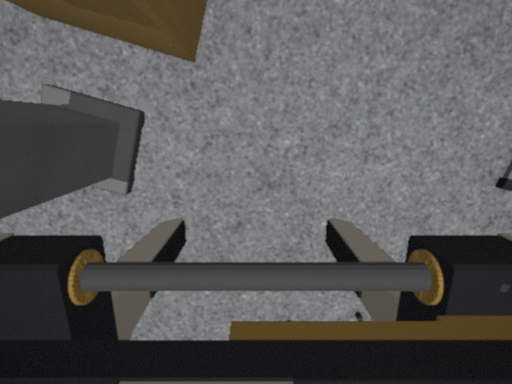

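```bash
cat > h.py <<'E'
import numpy as np,cv2
from workcell import arm
def cam(n):
    f=arm.grab_frame(n); f['f']=192/np.tan(np.radians(f['vfov']/2)); f['R']=np.array(f['R']);f['t']=np.array(f['t']); return f
def ray(f,u,v):
    d=np.array([(u-f['cx'])/f['f'],(v-f['cy'])/f['f'],1.]); return -f['R'].T@f['t'], f['R'].T@d
def atz(f,u,v,z):
    c,d=ray(f,u,v); return c+d*(z-c[2])/d[2]
def proj(f,X):
    p=f['R']@np.array(X)+f['t']; return np.array([f['cx'],f['cy']])+f['f']*p[:2]/p[2]
def crop(f,x0,y0,w,h,s,name,pts=[]):
    im=cv2.resize(f['pixels'][y0:y0+h,x0:x0+w],None,fx=s,fy=s,interpolation=cv2.INTER_CUBIC)
    for X in pts:
        p=proj(f,X); cv2.circle(im,(int((p[0]-x0+.5)*s),int((p[1]-y0+.5)*s)),2,(255,0,255),-1)
    cv2.imwrite('pics/'+name,im)
def ring(c,r,z,n=40):
    a=np.linspace(0,2*np.pi,n,endpoint=False); return [[c[0]+r*np.cos(t),c[1]+r*np.sin(t),z] for t in a]
E
python3 - <<'E'
from h import *
f=cam('top'); crop(f,160,170,210,125,3.8,'b_top.png')
g=cam('side'); crop(g,160,150,190,140,4,'b_side.png')
E
```

```text
(no output)
```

View pics/b_top.png

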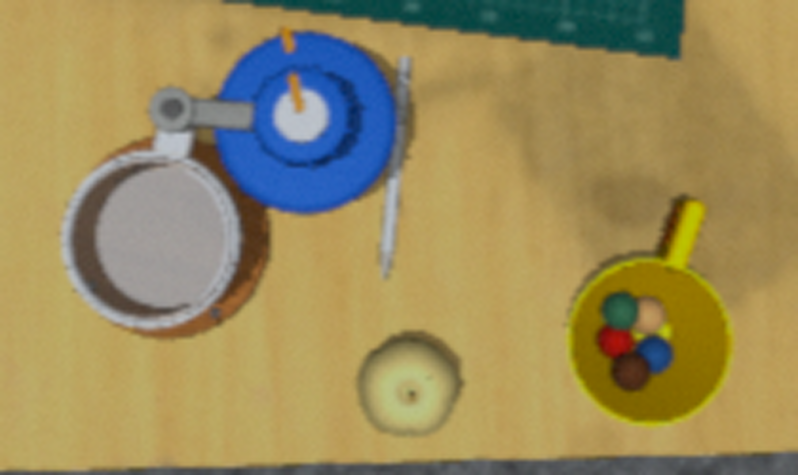

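View pics/b_side.png

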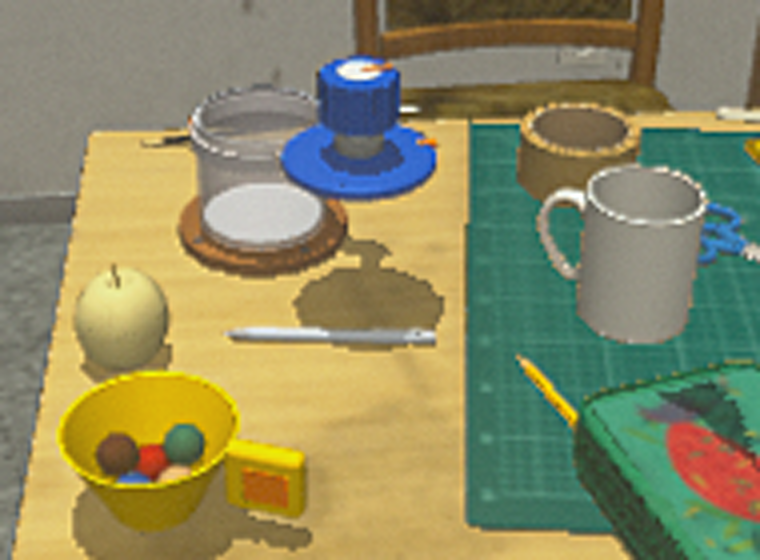

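```bash
python3 - <<'E'
from h import *
f=cam('top')
def p(x,y,z): return atz(f,160+x/3.8-.5,170+y/3.8-.5,z)
for n,x,y,z in [('jar',152,240,.1),('jarL',63,240,.1),('jarR',241,240,.1),('piv',172,107,.13),('knob',301,115,.175),('rim',650,340,.056),('rimL',568,340,.056),('rimR',733,340,.056),('rimT',650,256,.056),('rimB',650,424,.056),('handEnd',693,203,.056),('apple',410,383,.035),('disk',306,122,.12),('tab',287,38,.12),('base',185,250,.012),('mugc',0,0,0)]:
    print(n,np.round(p(x,y,z),4))
for n,u,v,z in [('mug',258,122,.097),('muglow',259,127,0),('tape',178,126,.048),('pencase_top',350,120,.05),('edge near',250,293,0),('edge right',411,280,0),('edge left',134,200,0)]: print(n,np.round(atz(f,u,v,z),3))
E
```

```text
jar [0.5204 0.1417 0.1   ]
jarL [0.5216 0.1924 0.1   ]
jarR [0.5191 0.0911 0.1   ]
piv [0.5938 0.1255 0.13  ]
knob [0.5847 0.0526 0.175 ]
rim [ 0.4531 -0.1474  0.056 ]
rimL [ 0.4543 -0.0988  0.056 ]
rimR [ 0.4519 -0.1967  0.056 ]
rimT [ 0.5027 -0.1495  0.056 ]
rimB [ 0.404  -0.1454  0.056 ]
handEnd [ 0.5336 -0.1765  0.056 ]
apple [ 0.429  -0.0048  0.035 ]
disk [0.5842 0.0519 0.12  ]
tab [0.6317 0.0615 0.12  ]
base [0.5122 0.1331 0.012 ]
mugc [0.675 0.251 0.   ]
mug [0.761 0.009 0.097]
muglow [0.774 0.005 0.   ]
tape [0.77  0.196 0.048]
pencase_top [ 0.773 -0.207  0.05 ]
edge near [0.373 0.037 0.   ]
edge right [ 0.394 -0.348  0.   ]
edge left [0.602 0.314 0.   ]
```

```bash
python3 - <<'E'
from h import *
f=cam('top'); g=cam('side')
J=np.array([.520,.1415]); a=np.arctan2(-.0162,.0734); P=J+.074*np.array([np.cos(a),np.sin(a)])
K=np.array([.585,.0525]); S=np.array([.453,-.1475]); h=np.array([.5336,-.1765])-S; b=np.arctan2(h[1],h[0]); print(np.degrees([a,b]),P,np.linalg.norm(h))
print('knob-piv',np.linalg.norm(K-P),np.degrees(np.arctan2(*(K-P)[::-1])))
H=S+.072*np.array([np.cos(b),np.sin(b)])
u=np.array([np.cos(b),np.sin(b)]);w=np.array([-u[1],u[0]])
pts=ring(J,.048,.1)+ring(J,.064,.012)+ring(J,.064,0.)+[[*P,.13]]+ring(K,.026,.177)+ring(K,.026,.141)+ring(S,.05,.056)+ring(S,.024,0)+ring([.429,-.004],.03,.035)
for l in(.05,.09):
  for q in(-.007,.007):
    for z in(.014,.056): pts.append([*(S+u*l+w*q),z])
crop(f,160,170,210,125,3.8,'c_top.png',pts)
crop(g,160,150,190,140,4,'c_side.png',pts)
E
```

```text
[-12.44612987 -19.7888068 ] [0.59226093 0.1255514 ] 0.08565839129939339
knob-piv 0.07341136469219027 -95.67626056588153
```

View pics/c_top.png

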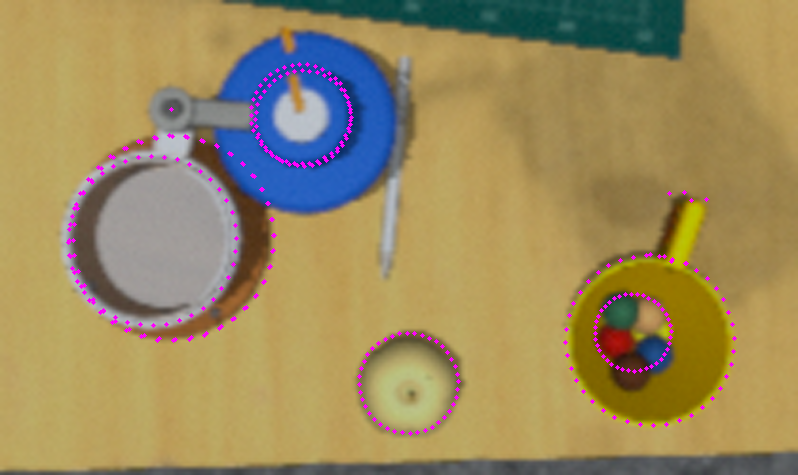

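View pics/c_side.png

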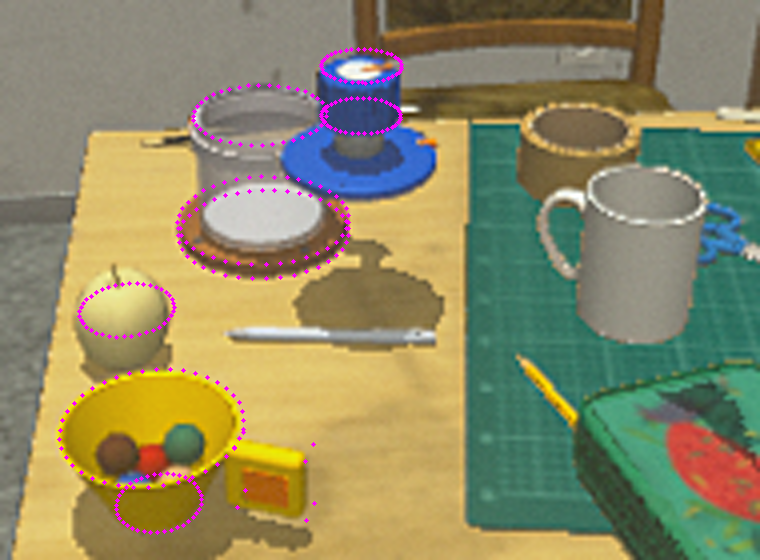

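Emit:
{"api": "move_arm", "payload": {"rows": [[[24,32,0],[0,0,-7]],[[48,64,0],[0,0,-14]],[[72,96,0],[0,0,-21]],[[96,128,0],[0,0,-28]],[[120,160,0],[0,0,-35.5]]], "claw": 60}}

```text
time_s: 0.82
eef_pos: [0.2967, -0.4642, 0.193]
tcp_rot: [[-0.941, 0.001, -0.34], [0.34, -0.0, -0.941], [-0.001, -1.0, -0.0]]
wrist_force: [1.9, 0.1, 0.3]
finger_gap: 0.0642
```

```bash
cat >> h.py <<'E'
def st(log=True):
    s=arm.sense(); print('t',round(s['time_s'],2),'q',np.round(s['joint_pos'],3).tolist()); print('p',np.round(s['eef_pos'],4).tolist(),'gap',round(s['finger_gap'],4),'F',np.round(s['wrist_force'],2).tolist(),'M',np.round(s['torque'],3).tolist())
    print('R',np.round(s['tcp_rot'],3).tolist())
    if log:
        with open('log.txt','a') as fh: fh.write(repr((list(map(float,s['joint_pos'])),list(map(float,s['eef_pos'])),np.array(s['tcp_rot']).tolist()))+'\n')
    return s
E
python3 -c "
from h import *
st()"
```

```text
t 0.82 q [0.869, 0.462, 0.14, 1.718, -0.076, 0.966, -0.879]
p [0.2967, -0.4642, 0.193] gap 0.0642 F [1.85, 0.15, 0.35] M [0.068, -0.064, -0.041]
R [[-0.941, 0.001, -0.34], [0.34, -0.0, -0.941], [-0.001, -1.0, -0.0]]
```

Emit:
{"api": "move_arm", "payload": {"rows": [[[24,33,0],[0,0,0]],[[48,65,0],[0,0,0]],[[72,98,0],[0,0,0]],[[97,130,0],[0,0,0]],[[121,163,0],[0,0,0]]]}}

```text
time_s: 1.23
eef_pos: [0.418, -0.3012, 0.1932]
tcp_rot: [[-0.943, 0.001, -0.333], [0.333, -0.001, -0.943], [-0.001, -1.0, 0.0]]
wrist_force: [0.7, -0.1, 0.5]
finger_gap: 0.0558
```

Emit:
{"api": "move_arm", "payload": {"rows": [[[20,27,-20],[0,0,0]],[[40,54,-40],[0,0,0]],[[60,80,-60],[0,0,0]],[[80,106,-80],[0,0,0]],[[99,131,-88],[0,0,0]]]}}

```text
time_s: 1.65
eef_pos: [0.5153, -0.1695, 0.1025]
tcp_rot: [[-0.943, -0.004, -0.333], [0.333, 0.001, -0.943], [0.004, -1.0, -0.0]]
wrist_force: [-0.8, -0.6, 0.1]
finger_gap: 0.0555
```

```bash
python3 - <<'E'
from h import *
st()
f=cam('wrist'); cv2.imwrite('pics/d_w.png',f['pixels'])
f=cam('top'); crop(f,260,190,150,110,5,'d_t.png',[arm.sense()['eef_pos']])
E
```

```text
t 1.65 q [0.221, 0.561, 0.086, 1.843, -0.068, 0.744, -1.566]
p [0.5153, -0.1695, 0.1025] gap 0.0555 F [-0.77, -0.62, 0.05] M [0.059, -0.001, -0.047]
R [[-0.943, -0.004, -0.333], [0.333, 0.001, -0.943], [0.004, -1.0, -0.0]]
```

View pics/d_w.png

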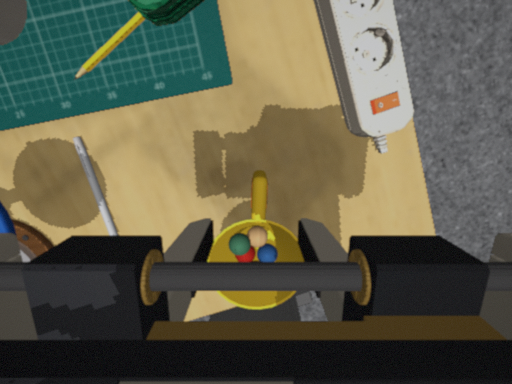

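View pics/d_t.png

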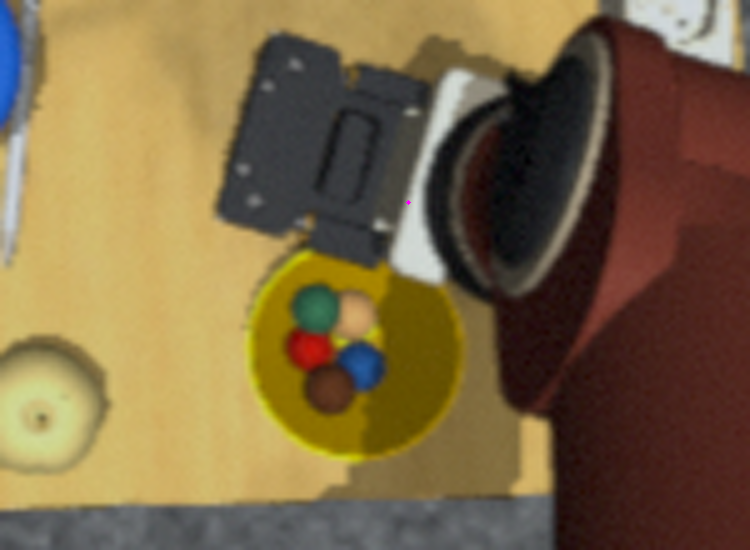

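```bash
python3 - <<'E'
from h import *
f=cam('wrist')
s=arm.sense()
for u,v in [(254,172),(267,172),(260,172),(259,218)]: print(np.round(atz(f,u,v,.056),4))
e=atz(f,260,172,.056)[:2]; u=np.array([.943,-.333]); print((e-s['eef_pos'][:2])@u, (e-s['eef_pos'][:2])@[.333,.943])
E
```

```text
[ 0.5449 -0.1708  0.056 ]
[ 0.5412 -0.1819  0.056 ]
[ 0.5432 -0.1759  0.056 ]
[ 0.502  -0.1612  0.056 ]
0.02719115500946366 0.0011718633393721352
```

Emit:
{"api": "move_arm", "payload": {"rows": [[[1,0,-28],[0,0,0]],[[2,0,-56],[0,0,0]],[[3,0,-80],[0,0,0]],[[3,0,-85],[0,0,0]],[[3,0,-85],[0,0,0]]]}}

```text
time_s: 2.22
eef_pos: [0.5172, -0.1728, 0.0189]
tcp_rot: [[-0.942, -0.003, -0.335], [0.335, 0.0, -0.942], [0.003, -1.0, 0.001]]
wrist_force: [-0.7, -0.0, 1.0]
finger_gap: 0.0557
```

Emit:
{"api": "move_arm", "payload": {"rows": [[[0,0,0],[0,0,0]],[[0,0,0],[0,0,0]],[[0,0,0],[0,0,0]],[[0,0,0],[0,0,0]],[[0,0,0],[0,0,0]]], "claw": 0, "force": 45}}

```text
time_s: 2.63
eef_pos: [0.5193, -0.1719, 0.0208]
tcp_rot: [[-0.943, 0.002, -0.333], [0.333, -0.0, -0.943], [-0.002, -1.0, -0.0]]
wrist_force: [-0.5, 0.4, -0.4]
finger_gap: 0.0268
```

```bash
python3 - <<'E'
from h import *
st()
E
```

```text
t 2.63 q [0.236, 0.688, 0.068, 1.898, -0.083, 0.556, -1.552]
p [0.5193, -0.1719, 0.0208] gap 0.0268 F [-0.51, 0.43, -0.4] M [0.099, 0.038, 0.056]
R [[-0.943, 0.002, -0.333], [0.333, -0.0, -0.943], [-0.002, -1.0, -0.0]]
```

Still closing.

Emit:
{"api": "move_arm", "payload": {"rows": [[[0,0,0],[0,0,0]],[[0,0,0],[0,0,0]],[[0,0,0],[0,0,0]],[[0,0,0],[0,0,0]],[[0,0,0],[0,0,0]]]}}

```text
time_s: 3.05
eef_pos: [0.5191, -0.1718, 0.02]
tcp_rot: [[-0.943, 0.001, -0.333], [0.333, -0.0, -0.943], [-0.001, -1.0, -0.0]]
wrist_force: [0.1, -0.2, 1.7]
finger_gap: 0.0138
```

Emit:
{"api": "move_arm", "payload": {"rows": [[[0,0,4],[0,0,0]],[[0,0,8],[0,0,0]],[[0,0,14],[0,0,0]],[[0,0,20],[0,0,0]],[[0,0,30],[0,0,0]]]}}

```text
time_s: 3.47
eef_pos: [0.5182, -0.1715, 0.05]
tcp_rot: [[-0.943, -0.001, -0.333], [0.333, 0.0, -0.943], [0.001, -1.0, 0.0]]
wrist_force: [0.0, 0.5, -1.2]
finger_gap: 0.0135
```

```bash
python3 - <<'E'
from h import *
st()
g=cam('side'); crop(g,160,150,190,140,4,'e_side.png')
E
```

```text
t 3.47 q [0.231, 0.642, 0.076, 1.88, -0.078, 0.624, -1.556]
p [0.5182, -0.1715, 0.05] gap 0.0135 F [0.01, 0.5, -1.15] M [0.001, -0.125, -0.061]
R [[-0.943, -0.001, -0.333], [0.333, 0.0, -0.943], [0.001, -1.0, 0.0]]
```

View pics/e_side.png

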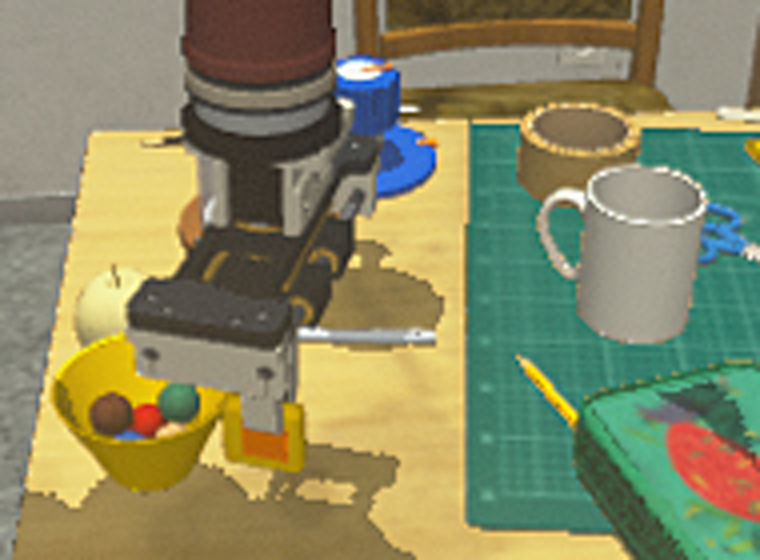

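```bash
cat > fk.py <<'E'
import numpy as np, itertools
from scipy.optimize import least_squares
def Rz(a): c,s=np.cos(a),np.sin(a); return np.array([[c,-s,0],[s,c,0],[0,0,1]])
def Ry(a): c,s=np.cos(a),np.sin(a); return np.array([[c,0,s],[0,1,0],[-s,0,c]])
def fk(q,L,s):
    h,A,B,D,o1,o2=L
    R=Rz(-q[0]); p=np.array([0,0,h]); 
    R=R@Ry(q[1]); p=p+R@[0,o1,A]; R=R@Rz(s[0]*q[2])@Ry(q[3]); p=p+R@[0,o2,B]; R=R@Rz(s[1]*q[4])@Ry(q[5]); p=p+R@[0,0,D]
    R=R@Rz(s[2]*q[6]); return p,R
E
python3 - <<'E'
from fk import *
D=[eval(l) for l in open('log.txt')]
D.append(([1.2705,0.6159,-0.0126,1.4249,0.0081,1.1034,-0.0403],[0.1755,-0.6249,0.1917],[[-0.9627,-0.0007,0.2705],[-0.2705,0.0025,-0.9627],[0,-1,-.0026]]))
for s in itertools.product((1,-1),repeat=3):
    def res(L):
        r=[]
        for q,p,R in D:
            P,RR=fk(q,L,s); R=np.array(R); r+=list(P-p); r+=list(.1*(RR[:,2]-R[:,1]))
            r+=list(.1*(RR[:,0]-R[:,2])) 
        return r
    o=least_squares(res,[.3,.45,.4,.3,0,0]); print(s,round(o.cost,6),np.round(o.x,4))
E
```

```text
(1, 1, 1) 0.028754 [ 5.049e-01  5.859e-01  3.425e-01  6.432e-01 -7.020e-02 -6.000e-04]
(1, 1, -1) 0.101577 [ 5.049e-01  5.859e-01  3.425e-01  6.432e-01 -7.020e-02 -6.000e-04]
(1, -1, 1) 0.026507 [-0.8196  0.5564  0.3646 -0.7209 -0.0932  0.0754]
(1, -1, -1) 0.099717 [-0.8196  0.5564  0.3646 -0.7209 -0.0932  0.0754]
(-1, 1, 1) 0.027776 [-8.920e-02  5.505e-01  3.710e-01  4.000e-04 -1.730e-02 -4.500e-03]
(-1, 1, -1) 0.099769 [-8.920e-02  5.505e-01  3.710e-01  4.000e-04 -1.730e-02 -4.500e-03]
(-1, -1, 1) 0.028112 [ 0.2551  0.5501  0.3722  0.3439 -0.0125 -0.0093]
(-1, -1, -1) 0.1 [ 0.2551  0.5501  0.3722  0.3439 -0.0125 -0.0093]
```

```bash
cat > fit.py <<'E'
from fk import *
D=[eval(l) for l in open('log.txt')]
D.append(([1.2705,0.6159,-0.0126,1.4249,0.0081,1.1034,-0.0403],[0.1755,-0.6249,0.1917],[[-0.9627,-0.0007,0.2705],[-0.2705,0.0025,-0.9627],[0,-1,-.0026]]))
for s in itertools.product((1,-1),repeat=3):
    def res(L):
        r=[]
        for q,p,R in D:
            P,RR=fk(q,L,s); R=np.array(R); r+=list(P-p); r+=list(.1*(RR[:,2]-R[:,1]))
            r+=list(.1*(RR[:,0]+R[:,2])) 
        return r
    o=least_squares(res,[.3,.45,.4,.3,0,0]); print(s,round(o.cost*1e6,2),np.round(o.x,4))
E
python3 fit.py
```

```text
(1, 1, 1) 77340.42 [ 5.049e-01  5.859e-01  3.425e-01  6.432e-01 -7.020e-02 -6.000e-04]
(1, 1, -1) 4518.04 [ 5.049e-01  5.859e-01  3.425e-01  6.432e-01 -7.020e-02 -6.000e-04]
(1, -1, 1) 74372.26 [-0.8196  0.5564  0.3646 -0.7209 -0.0932  0.0754]
(1, -1, -1) 1163.1 [-0.8196  0.5564  0.3646 -0.7209 -0.0932  0.0754]
(-1, 1, 1) 72625.72 [-8.920e-02  5.505e-01  3.710e-01  4.000e-04 -1.730e-02 -4.500e-03]
(-1, 1, -1) 632.72 [-8.920e-02  5.505e-01  3.710e-01  4.000e-04 -1.730e-02 -4.500e-03]
(-1, -1, 1) 71887.21 [ 0.2551  0.5501  0.3722  0.3439 -0.0125 -0.0093]
(-1, -1, -1) 0.0 [ 0.2551  0.5501  0.3722  0.3439 -0.0125 -0.0093]
```

```bash
cat > ik.py <<'E'
from fk import *
L=[0.2551,0.5501,0.3722,0.3439,-0.0125,-0.0093]; S=(-1,-1,-1)
lo=np.array([-3.12,-.3,-1.34,.26,-1.36,.01,-2.84]); hi=np.array([3.12,2.06,1.32,2.42,4.5,1.98,2.84])
def ik(p,R,q0):
    R=np.array(R)
    def res(q):
        P,RR=fk(q,L,S)
        return np.concatenate([(P-p)*10,(RR[:,2]-R[:,1])*3,(RR[:,0]+R[:,2])*3,.02*(q-q0)])
    o=least_squares(res,np.clip(q0,lo+1e-3,hi-1e-3),bounds=(lo,hi)); P,RR=fk(o.x,L,S)
    return o.x,np.linalg.norm(P-p)*1000,np.degrees(np.arccos(np.clip(RR[:,2]@R[:,1],-1,1)))
def toolR(psi,th): # scoop yaw psi deg, tilt th deg ; tool y=-scoop z, jaw z=-scoop y
    p,t=np.radians([psi,th]); d=np.array([np.cos(p),np.sin(p),0]); up=np.array([0,0,1.])
    sx=np.cos(t)*d+np.sin(t)*up; sz=-np.sin(t)*d+np.cos(t)*up; sy=np.cross(sz,sx)
    ty=-sz; tz=-sy; return np.column_stack([np.cross(ty,tz),ty,tz]),sx,sy,sz
E
cat > plan.py <<'E'
from ik import *
import json,sys
J=np.array([.520,.1415])
q=np.array([0.231,0.642,0.076,1.88,-0.078,0.624,-1.556])
for psi in (50,65,80):
  qq=q.copy(); print('psi',psi)
  pts=[]
  for k in range(9):
    a=k/8; ps=-19.5+(psi+19.5)*a
    R,sx,sy,sz=toolR(ps,0); 
    d=np.array([np.cos(np.radians(psi)),np.sin(np.radians(psi))])
    tgt=np.array([*(J+.02*d),.19])+.119*toolR(psi,0)[1]-.036*np.array([0,0,1]); tgt[2]=.23
    p=np.array([.518,-.1715,.23])*(1-a)+tgt*a
    qq,e,o=ik(p,R,qq); print(0,round(ps),np.round(p,3),np.round(qq,2),round(e,1),round(o,1))
  for th in range(10,106,10):
    R,sx,sy,sz=toolR(psi,th)
    lip=np.array([*(J+.02*d),np.interp(th,[0,60,105],[.23,.128,.128])])
    p=lip+.119*sx-.036*sz
    qq,e,o=ik(p,R,qq); print(th,np.round(p,3),np.round(qq,2),round(e,1),round(o,1))
E
python3 plan.py
```

```text
psi 50
0 -20 [ 0.518 -0.172  0.23 ] [ 0.21  0.42  0.1   1.68 -0.05  1.05 -1.58] 0.0 0.0
0 -11 [ 0.529 -0.119  0.23 ] [ 0.15  0.41  0.05  1.68 -0.02  1.05 -1.55] 0.0 0.0
0 -2 [ 0.541 -0.067  0.23 ] [ 0.08  0.41  0.    1.68 -0.    1.05 -1.52] 0.0 0.0
0 7 [ 0.552 -0.014  0.23 ] [ 0.02  0.43 -0.04  1.65  0.02  1.06 -1.49] 0.0 0.0
0 15 [0.564 0.038 0.23 ] [-0.05  0.45 -0.09  1.62  0.04  1.08 -1.45] 0.0 0.0
0 24 [0.575 0.091 0.23 ] [-0.11  0.48 -0.13  1.57  0.07  1.1  -1.41] 0.0 0.0
0 33 [0.587 0.143 0.23 ] [-0.17  0.51 -0.17  1.51  0.09  1.13 -1.36] 0.0 0.0
0 41 [0.598 0.196 0.23 ] [-0.23  0.56 -0.21  1.43  0.12  1.17 -1.31] 0.0 0.0
0 50 [0.609 0.248 0.23 ] [-0.28  0.61 -0.25  1.34  0.15  1.21 -1.24] 0.0 0.0
10 [0.612 0.251 0.198] [-0.2   0.56 -0.29  1.54  0.1   0.9  -1.2 ] 0.0 0.0
20 [0.613 0.252 0.203] [-0.09  0.51 -0.37  1.69  0.03  0.66 -1.11] 0.0 0.0
30 [0.611 0.25  0.207] [ 0.09  0.49 -0.53  1.84 -0.05  0.41 -0.99] 0.0 0.0
40 [0.606 0.244 0.211] [ 0.33  0.53 -0.78  1.99 -0.07  0.16 -0.9 ] 0.0 0.0
50 [0.6   0.237 0.213] [ 0.53  0.61 -0.98  2.08 -1.36  0.01  0.49] 7.4 2.4
60 [0.591 0.
[... 2602 characters left out ...]
.13  0.91 -0.78] 0.0 0.0
20 [0.545 0.283 0.203] [ 0.03  0.53 -0.58  1.72  0.    0.76 -0.64] 0.0 0.0
30 [0.544 0.28  0.207] [ 0.24  0.56 -0.76  1.81 -0.12  0.62 -0.47] 0.0 0.0
40 [0.543 0.274 0.211] [ 0.45  0.65 -0.96  1.89 -0.2   0.5  -0.32] 0.0 0.0
50 [0.542 0.264 0.213] [ 0.63  0.79 -1.15  1.96 -0.22  0.39 -0.2 ] 0.0 0.0
60 [0.539 0.25  0.213] [ 0.77  0.98 -1.28  2.02 -0.21  0.31 -0.09] 0.0 0.0
70 [0.536 0.235 0.228] [ 0.85  1.12 -1.34  2.05 -0.41  0.3   0.2 ] 0.0 0.0
80 [0.533 0.216 0.239] [ 0.92  1.24 -1.34  2.06 -0.67  0.36  0.55] 0.0 0.0
90 [0.53  0.197 0.247] [ 0.96  1.37 -1.34  2.06 -0.77  0.44  0.75] 0.0 0.0
100 [0.526 0.176 0.251] [ 1.    1.51 -1.34  2.04 -0.78  0.54  0.85] 0.0 0.0
```

```bash
sed -i 's/(50,65,80)/(95,110,125)/' plan.py; python3 plan.py | grep -v '^0 -\|^0 [1-5]'
```

```text
psi 95
0 9 [ 0.515 -0.059  0.23 ] [ 0.11  0.37 -0.05  1.74  0.02  1.03 -1.36] 0.0 0.0
0 66 [0.51  0.167 0.23 ] [-0.13  0.42 -0.34  1.69  0.16  1.06 -0.93] 0.0 0.0
0 81 [0.509 0.224 0.23 ] [-0.19  0.46 -0.41  1.64  0.2   1.09 -0.81] 0.0 0.0
0 95 [0.508 0.28  0.23 ] [-0.25  0.51 -0.47  1.57  0.24  1.13 -0.68] 0.0 0.0
10 [0.507 0.284 0.198] [-0.1   0.52 -0.54  1.68  0.13  0.93 -0.56] 0.0 0.0
20 [0.507 0.285 0.203] [ 0.08  0.54 -0.66  1.73  0.    0.83 -0.41] 0.0 0.0
30 [0.508 0.282 0.207] [ 0.27  0.59 -0.81  1.78 -0.12  0.75 -0.25] 0.0 0.0
40 [0.508 0.275 0.211] [ 0.44  0.68 -0.96  1.83 -0.21  0.69 -0.1 ] 0.0 0.0
50 [0.509 0.265 0.213] [ 0.59  0.81 -1.08  1.86 -0.27  0.65  0.03] 0.0 0.0
60 [0.51  0.252 0.213] [ 0.7   0.96 -1.18  1.89 -0.3   0.64  0.14] 0.0 0.0
70 [0.512 0.236 0.228] [ 0.79  1.11 -1.26  1.88 -0.33  0.67  0.23] 0.0 0.0
80 [0.513 0.217 0.239] [ 0.85  1.25 -1.32  1.87 -0.36  0.71  0.3 ] 0.0 0.0
90 [0.515 0.197 0.247] [ 0.89  1.39 -1.34  1.85 -0.4   0.77  0.39] 0.0 0.0
100 [0.517 0.176 0.251] [ 0.92  1.51 -1.34  1.83 -0.47  0.86  0.49] 0.0 0.0
psi 110
0 61 [0.49  0.106 0.23 ]
[... 1170 characters left out ...]
.15  0.97 -0.1 ] 0.0 0.0
20 [0.437 0.26  0.203] [ 0.14  0.54 -0.76  1.77  0.02  0.99  0.05] 0.0 0.0
30 [0.439 0.257 0.207] [ 0.27  0.62 -0.84  1.74 -0.08  1.03  0.17] 0.0 0.0
40 [0.443 0.252 0.211] [ 0.37  0.72 -0.9   1.71 -0.16  1.08  0.27] 0.0 0.0
50 [0.449 0.243 0.213] [ 0.44  0.83 -0.94  1.67 -0.23  1.14  0.35] 0.0 0.0
60 [0.457 0.232 0.213] [ 0.5   0.95 -0.97  1.63 -0.28  1.22  0.41] 0.0 0.0
70 [0.466 0.219 0.228] [ 0.54  1.05 -1.    1.57 -0.33  1.32  0.44] 0.0 0.0
80 [0.476 0.204 0.239] [ 0.57  1.16 -1.02  1.51 -0.39  1.41  0.46] 0.0 0.0
90 [0.488 0.187 0.247] [ 0.59  1.26 -1.04  1.46 -0.44  1.5   0.47] 0.0 0.0
100 [0.5   0.17  0.251] [ 0.6   1.37 -1.06  1.41 -0.5   1.58  0.47] 0.0 0.0
```

Emit:
{"api": "move_arm", "payload": {"rows": [[[0,0,25],[0,0,0]],[[0,0,60],[0,0,0]],[[0,0,100],[0,0,0]],[[0,0,140],[0,0,0]],[[0,0,180],[0,0,0]]]}}

```text
time_s: 3.93
eef_pos: [0.5182, -0.1716, 0.2323]
tcp_rot: [[-0.943, 0.0, -0.333], [0.333, -0.0, -0.943], [-0.0, -1.0, -0.0]]
wrist_force: [0.5, -0.8, -2.7]
finger_gap: 0.0134
```

```bash
cat > plan2.py <<'E'
from ik import *
from scipy.spatial.transform import Rotation as Ro
J=np.array([.520,.1415]); psi=100
d=np.array([np.cos(np.radians(psi)),np.sin(np.radians(psi)),0])
def tcp(th):
    R,sx,sy,sz=toolR(psi,th)
    lip=np.array([*J,0])+.018*d; lip[2]=np.interp(th,[0,60,105],[.22,.14,.138])
    return lip+.119*sx-.036*sz
for th in (0,15,30,45,60,70,80,90,97,104): print(th,np.round(tcp(th)*1000).tolist())
print('axis',np.round([d[1],-d[0],0],4))
E
python3 plan2.py; python3 -c "
from h import *
st()"
```

```text
0 [496.0, 276.0, 184.0]
15 [495.0, 282.0, 196.0]
30 [496.0, 278.0, 208.0]
45 [498.0, 267.0, 219.0]
60 [501.0, 249.0, 225.0]
70 [504.0, 233.0, 239.0]
80 [507.0, 214.0, 250.0]
90 [511.0, 195.0, 258.0]
97 [513.0, 180.0, 261.0]
104 [516.0, 165.0, 262.0]
axis [0.9848 0.1736 0.    ]
t 3.93 q [0.208, 0.414, 0.106, 1.673, -0.049, 1.057, -1.581]
p [0.5182, -0.1716, 0.2323] gap 0.0134 F [0.49, -0.84, -2.68] M [-0.002, -0.139, 0.003]
R [[-0.943, 0.0, -0.333], [0.333, -0.0, -0.943], [-0.0, -1.0, -0.0]]
```

Emit:
{"api": "move_arm", "payload": {"rows": [[[-1,15,0],[0,0,4]],[[-2,37,0],[0,0,10]],[[-3,60,0],[0,0,16]],[[-4,84,0],[0,0,22]],[[-5,108,0],[0,0,28]]]}}

```text
time_s: 4.35
eef_pos: [0.5133, -0.0629, 0.2305]
tcp_rot: [[-0.988, 0.001, 0.153], [-0.153, -0.0, -0.988], [-0.001, -1.0, 0.0]]
wrist_force: [-0.1, -0.3, -1.4]
finger_gap: 0.0139
```

Emit:
{"api": "move_arm", "payload": {"rows": [[[-1,24,0],[0,0,6]],[[-2,48,0],[0,0,12.5]],[[-3,72,0],[0,0,19]],[[-4,96,0],[0,0,25.5]],[[-5,120,0],[0,0,32]]]}}

```text
time_s: 4.77
eef_pos: [0.5083, 0.0572, 0.2304]
tcp_rot: [[-0.757, 0.0, 0.654], [-0.654, -0.0, -0.757], [-0.0, -1.0, 0.0]]
wrist_force: [0.1, -1.2, -1.9]
finger_gap: 0.0136
```

Emit:
{"api": "move_arm", "payload": {"rows": [[[-1,24,0],[0,0,6]],[[-2,48,0],[0,0,12.5]],[[-3,72,0],[0,0,19]],[[-4,96,0],[0,0,25.5]],[[-5,120,0],[0,0,32]]]}}

```text
time_s: 5.18
eef_pos: [0.5033, 0.177, 0.2303]
tcp_rot: [[-0.295, 0.0, 0.955], [-0.955, -0.0, -0.295], [0.0, -1.0, 0.0]]
wrist_force: [0.5, 0.2, -1.4]
finger_gap: 0.0134
```

Emit:
{"api": "move_arm", "payload": {"rows": [[[-1,24,0],[0,0,6]],[[-3,48,0],[0,0,12]],[[-5,70,0],[0,0,18]],[[-6,88,0],[0,0,24]],[[-7,100,0],[0,0,27.5]]]}}

```text
time_s: 5.6
eef_pos: [0.4958, 0.2785, 0.2302]
tcp_rot: [[0.181, -0.0, 0.984], [-0.984, 0.001, 0.181], [-0.001, -1.0, 0.0]]
wrist_force: [0.1, -0.3, -1.1]
finger_gap: 0.0133
```

```bash
python3 - <<'E'
from h import *
st()
g=cam('side'); crop(g,100,70,250,180,3,'f_side.png')
g=cam('top'); crop(g,110,130,220,165,3.6,'f_top.png')
E
```

```text
t 5.6 q [-0.236, 0.49, -0.491, 1.601, 0.249, 1.112, -0.606]
p [0.4958, 0.2785, 0.2302] gap 0.0133 F [0.1, -0.33, -1.1] M [0.045, -0.074, -0.013]
R [[0.181, -0.0, 0.984], [-0.984, 0.001, 0.181], [-0.001, -1.0, 0.0]]
```

View pics/f_side.png

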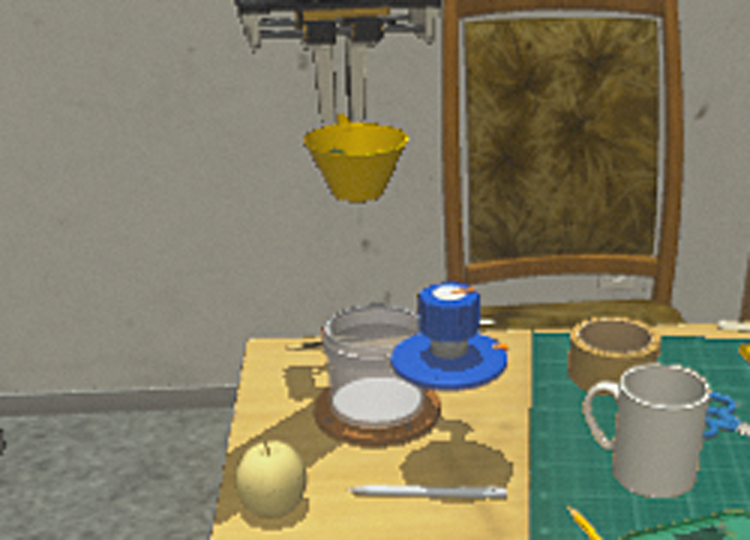

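View pics/f_top.png

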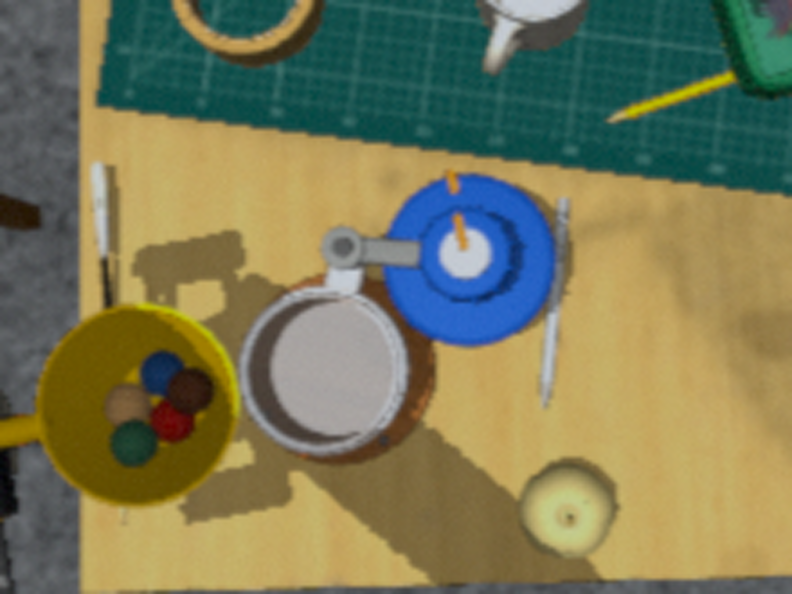

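```bash
python3 - <<'E'
from h import *
f=cam('top'); p=atz(f,110+138/3.6-.5,130+405/3.6-.5,.266); T=np.array([.4958,.2785]); d=np.array([-.1736,.985]); v=p[:2]-T
print(p, v@d, v@[.985,.174])
E
```

```text
[0.50898679 0.20952566 0.266     ] -0.07022895544249055 0.0009874514152231348
```

Emit:
{"api": "move_arm", "payload": {"rows": [[[-1,2,0],[5.9,1.0,0]],[[-1,3,0],[12.8,2.3,0]],[[-1,3,0],[19.7,3.5,0]],[[0,0,0],[26.6,4.7,0]],[[1,-4,0],[33.5,5.9,0]]]}}

```text
time_s: 6.17
eef_pos: [0.499, 0.27, 0.2308]
tcp_rot: [[0.142, -0.093, 0.985], [-0.815, 0.553, 0.17], [-0.561, -0.828, 0.003]]
wrist_force: [0.5, -0.4, -2.5]
finger_gap: 0.0135
```

```bash
python3 - <<'E'
from h import *
st()
E
```

```text
t 6.17 q [0.325, 0.575, -0.807, 1.766, -0.241, 0.84, -0.045]
p [0.499, 0.27, 0.2308] gap 0.0135 F [0.5, -0.44, -2.49] M [-0.782, -0.184, -0.006]
R [[0.142, -0.093, 0.985], [-0.815, 0.553, 0.17], [-0.561, -0.828, 0.003]]
```

Emit:
{"api": "move_arm", "payload": {"rows": [[[0,-3,0],[5.9,1.0,0]],[[1,-8,1],[11.8,2.1,0]],[[3,-15,2],[17.7,3.1,0]],[[4,-23,3],[23.6,4.2,0]],[[5,-28,4],[27.6,4.9,0]]]}}

```text
time_s: 6.58
eef_pos: [0.505, 0.2386, 0.2304]
tcp_rot: [[0.074, -0.147, 0.986], [-0.463, 0.871, 0.165], [-0.883, -0.469, -0.004]]
wrist_force: [0.1, 0.0, -2.9]
finger_gap: 0.0133
```

```bash
python3 - <<'E'
from h import *
st()
g=cam('side'); crop(g,100,70,250,180,3,'g_side.png')
g=cam('top'); crop(g,110,130,220,165,3.6,'g_top.png')
E
```

```text
t 6.58 q [0.67, 0.905, -1.057, 1.824, -0.457, 0.819, 0.324]
p [0.505, 0.2386, 0.2304] gap 0.0133 F [0.05, 0.03, -2.94] M [-1.222, -0.314, -0.038]
R [[0.074, -0.147, 0.986], [-0.463, 0.871, 0.165], [-0.883, -0.469, -0.004]]
```

View pics/g_side.png

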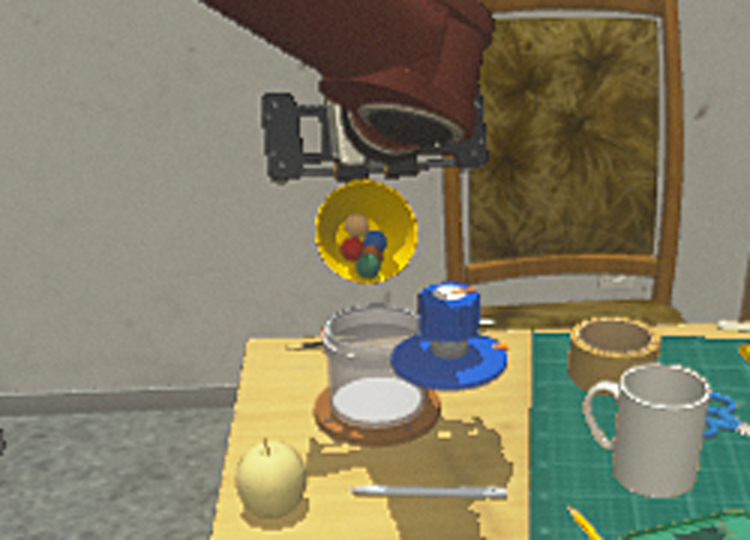

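View pics/g_top.png

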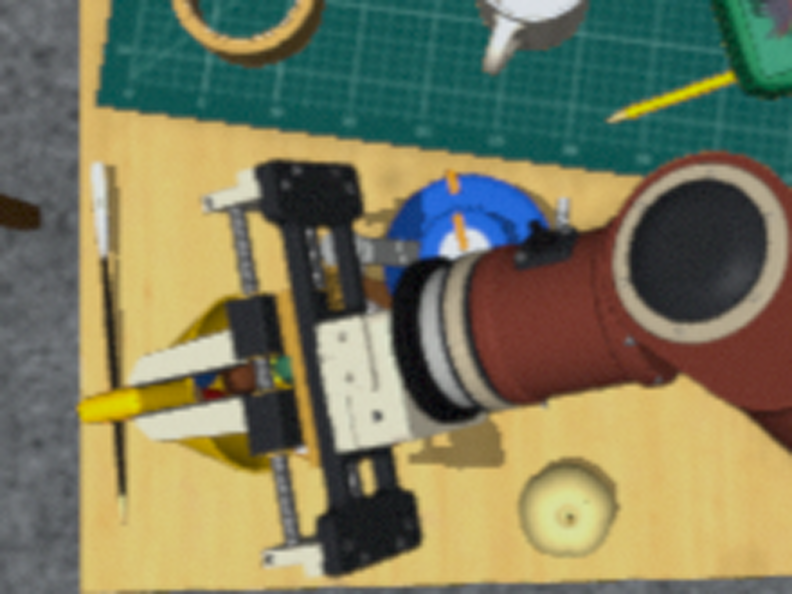

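Emit:
{"api": "move_arm", "payload": {"rows": [[[0,3,2],[3.0,0.5,0]],[[1,0,4],[6.9,1.2,0]]]}}

```text
time_s: 6.85
eef_pos: [0.5027, 0.2462, 0.2404]
tcp_rot: [[0.068, -0.164, 0.984], [-0.353, 0.919, 0.178], [-0.933, -0.359, 0.004]]
wrist_force: [0.3, 0.8, -1.5]
finger_gap: 0.0136
```

```bash
cat >> h.py <<'E'
def lip():
    s=st(); R=np.array(s['tcp_rot']); sz=-R[:,1]; sy=-R[:,2]; sx=np.cross(sy,sz); print('tilt',np.degrees(np.arccos(sz[2])),'lip',np.round((np.array(s['eef_pos'])-.12*sx+.036*sz)*1000,1),'center',np.round((np.array(s['eef_pos'])-.07*sx+.036*sz)*1000,1))
E
python3 - <<'E'
from h import *
lip()
E
```

```text
t 6.85 q [0.699, 0.992, -1.112, 1.828, -0.493, 0.822, 0.384]
p [0.5027, 0.2462, 0.2404] gap 0.0136 F [0.27, 0.8, -1.52] M [-1.214, -0.246, 0.025]
R [[0.068, -0.164, 0.984], [-0.353, 0.919, 0.178], [-0.933, -0.359, 0.004]]
tilt 68.95870221716802 lip [516.7 170.8 141.3] center [513.4 188.4 188. ]
```

Emit:
{"api": "move_arm", "payload": {"rows": [[[1,-12,3],[3.0,0.5,0]],[[2,-20,6],[6.0,1.0,0]],[[4,-30,11],[11,1.9,0]],[[5,-38,14],[14,2.5,0]],[[5,-38,14],[14,2.5,0]]]}}

```text
time_s: 7.27
eef_pos: [0.5106, 0.2041, 0.2485]
tcp_rot: [[0.016, -0.169, 0.986], [-0.12, 0.978, 0.169], [-0.993, -0.121, -0.005]]
wrist_force: [0.3, -0.8, -2.3]
finger_gap: 0.0135
```

```bash
python3 - <<'E'
from h import *
lip()
g=cam('side'); crop(g,100,70,250,180,3,'i_side.png')
g=cam('top'); crop(g,110,130,220,165,3.6,'i_top.png')
E
```

```text
t 7.27 q [0.803, 1.184, -1.162, 1.795, -0.53, 0.925, 0.481]
p [0.5106, 0.2041, 0.2485] gap 0.0135 F [0.31, -0.85, -2.25] M [-1.293, -0.304, -0.021]
R [[0.016, -0.169, 0.986], [-0.12, 0.978, 0.169], [-0.993, -0.121, -0.005]]
tilt 83.07530219792962 lip [518.5 154.5 133.7] center [517.7 160.5 183.3]
```

View pics/i_side.png

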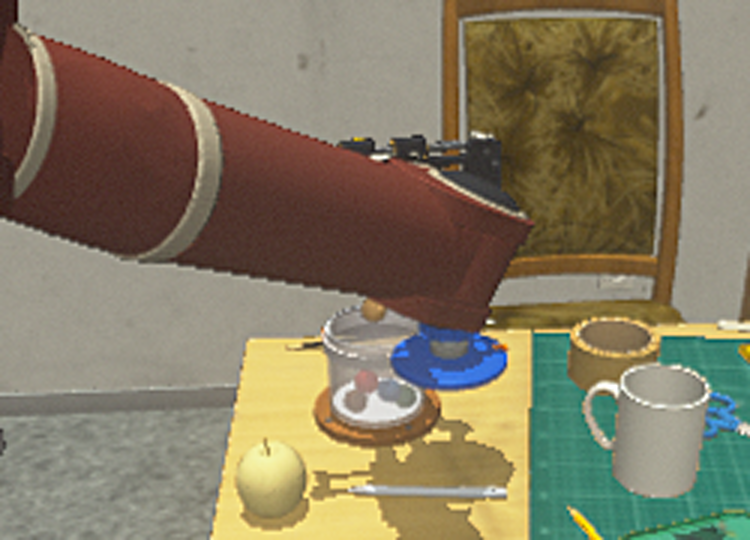

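View pics/i_top.png

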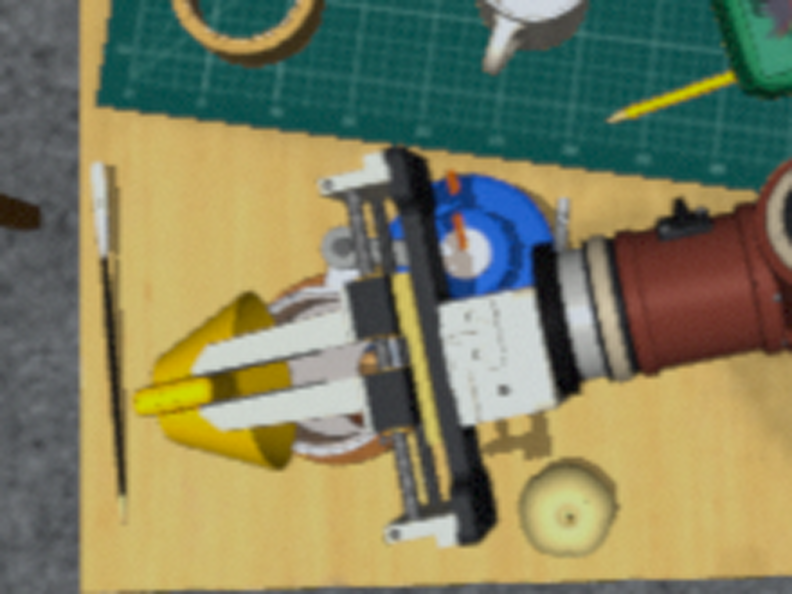

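Emit:
{"api": "move_arm", "payload": {"rows": [[[0,2,0],[0,0,0]],[[0,2,0],[0,0,0]]]}}

```text
time_s: 7.53
eef_pos: [0.5078, 0.21, 0.2535]
tcp_rot: [[0.024, -0.176, 0.984], [-0.117, 0.977, 0.177], [-0.993, -0.12, 0.003]]
wrist_force: [0.5, 0.1, 0.2]
finger_gap: 0.0133
```

```bash
python3 - <<'E'
from h import *
lip()
g=cam('side'); crop(g,190,150,150,80,5,'j_side.png')
E
```

```text
t 7.53 q [0.797, 1.179, -1.171, 1.799, -0.533, 0.921, 0.482]
p [0.5078, 0.21, 0.2535] gap 0.0133 F [0.46, 0.1, 0.22] M [-1.232, -0.265, -0.02]
R [[0.024, -0.176, 0.984], [-0.117, 0.977, 0.177], [-0.993, -0.12, 0.003]]
tilt 83.13134787680265 lip [516.9 160.8 138.6] center [515.7 166.6 188.3]
```

View pics/j_side.png

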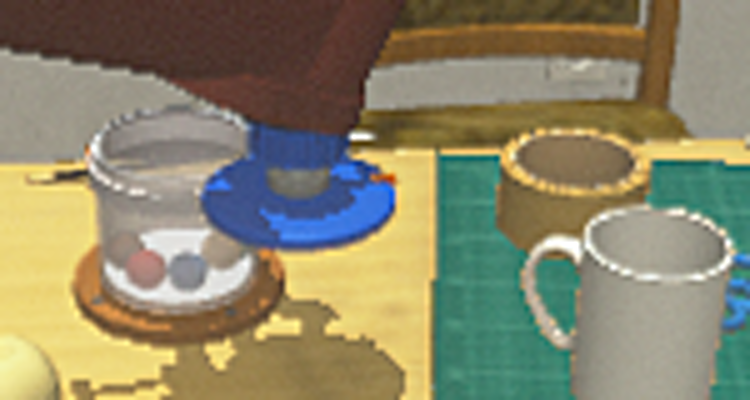

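Emit:
{"api": "move_arm", "payload": {"rows": [[[-2,14,2],[-6.5,-1.1,0]],[[-4,28,0],[-13.5,-2.4,0]],[[-6,38,-6],[-20.4,-3.6,0]],[[-8,47,-12],[-27.3,-4.8,0]],[[-9,54,-18],[-34.2,-6.0,0]]]}}

```text
time_s: 8.0
eef_pos: [0.4989, 0.2634, 0.2353]
tcp_rot: [[0.118, -0.129, 0.985], [-0.656, 0.735, 0.175], [-0.746, -0.666, 0.002]]
wrist_force: [-0.0, -0.5, -1.5]
finger_gap: 0.0135
```

Emit:
{"api": "move_arm", "payload": {"rows": [[[-1,6,0],[-6.9,-1.2,0]],[[-2,10,0],[-13.8,-2.4,0]],[[-3,13,0],[-20.7,-3.6,0]],[[-3,15,0],[-27.6,-4.9,0]],[[-3,15,0],[-34.4,-6.1,0]]]}}

```text
time_s: 8.42
eef_pos: [0.4953, 0.2792, 0.2369]
tcp_rot: [[0.172, -0.036, 0.984], [-0.958, 0.228, 0.176], [-0.231, -0.973, 0.005]]
wrist_force: [0.7, 0.4, -2.8]
finger_gap: 0.0132
```

```bash
python3 - <<'E'
from h import *
lip()
g=cam('side'); crop(g,100,70,250,180,3,'k_side.png')
g=cam('top'); crop(g,110,130,220,165,3.6,'k_top.png')
E
```

```text
t 8.42 q [-0.036, 0.47, -0.578, 1.665, 0.042, 0.984, -0.396]
p [0.4953, 0.2792, 0.2369] gap 0.0132 F [0.7, 0.37, -2.83] M [-0.238, -0.128, -0.024]
R [[0.172, -0.036, 0.984], [-0.958, 0.228, 0.176], [-0.231, -0.973, 0.005]]
tilt 13.340688480520631 lip [517.3 156.  244.3] center [508.7 203.9 255.8]
```

View pics/k_top.png

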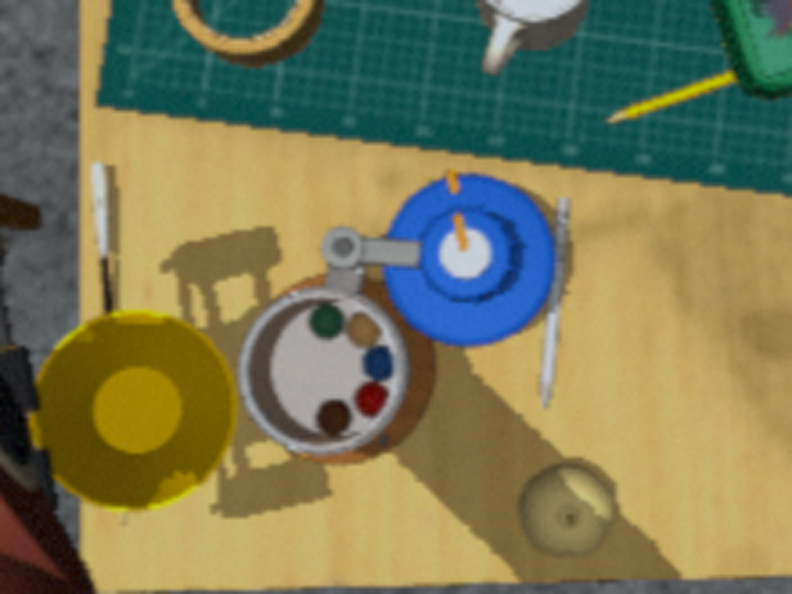

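Emit:
{"api": "move_arm", "payload": {"rows": [[[0,-2,0],[-6.6,-1.2,0]],[[0,-8,0],[-13.1,-2.3,0]]]}}

```text
time_s: 8.68
eef_pos: [0.4965, 0.2678, 0.2346]
tcp_rot: [[0.171, -0.0, 0.985], [-0.985, 0.002, 0.171], [-0.002, -1.0, 0.0]]
wrist_force: [-0.4, 1.5, -1.1]
finger_gap: 0.0134
```

Emit:
{"api": "move_arm", "payload": {"rows": [[[1,-28,0],[0,0,-7]],[[2,-56,0],[0,0,-14]],[[3,-84,0],[0,0,-21]],[[4,-112,0],[0,0,-28]],[[5,-140,0],[0,0,-35]]]}}

```text
time_s: 9.1
eef_pos: [0.5001, 0.1291, 0.2338]
tcp_rot: [[-0.426, 0.001, 0.904], [-0.904, 0.007, -0.426], [-0.007, -1.0, -0.003]]
wrist_force: [1.0, 0.2, -1.4]
finger_gap: 0.0137
```

Emit:
{"api": "move_arm", "payload": {"rows": [[[1,-28,0],[0,0,-7]],[[2,-56,0],[0,0,-14]],[[3,-84,0],[0,0,-21]],[[4,-112,0],[0,0,-28]],[[5,-140,0],[0,0,-35]]]}}

```text
time_s: 9.52
eef_pos: [0.5056, -0.0108, 0.2339]
tcp_rot: [[-0.868, 0.004, 0.496], [-0.496, 0.006, -0.868], [-0.007, -1.0, -0.003]]
wrist_force: [1.0, 0.3, -0.2]
finger_gap: 0.0133
```

Emit:
{"api": "move_arm", "payload": {"rows": [[[2,-28,0],[0,0,-7]],[[4,-56,0],[0,0,-14]],[[6,-84,0],[0,0,-21]],[[8,-112,0],[0,0,-28]],[[10,-140,0],[0,0,-35]]]}}

```text
time_s: 9.93
eef_pos: [0.5161, -0.1505, 0.2338]
tcp_rot: [[-0.996, 0.006, -0.092], [0.092, 0.003, -0.996], [-0.006, -1.0, -0.004]]
wrist_force: [0.6, 0.1, -0.9]
finger_gap: 0.0139
```

```bash
python3 - <<'E'
from h import *
lip()
E
```

```text
t 9.93 q [0.208, 0.396, 0.055, 1.696, -0.03, 1.045, -1.39]
p [0.5161, -0.1505, 0.2338] gap 0.0139 F [0.63, 0.08, -0.95] M [-0.003, -0.102, -0.037]
R [[-0.996, 0.006, -0.092], [0.092, 0.003, -0.996], [-0.006, -1.0, -0.004]]
tilt 0.3780688609276068 lip [ 396.4 -139.5  269.1] center [ 446.2 -144.1  269.4]
```

Emit:
{"api": "move_arm", "payload": {"rows": [[[1,-10,-20],[0,0,-7]],[[2,-20,-45],[0,0,-14]],[[2,-21,-85],[0,0,-14]],[[2,-21,-125],[0,0,-14]],[[2,-21,-160],[0,0,-14]]]}}

```text
time_s: 10.35
eef_pos: [0.5178, -0.1703, 0.0721]
tcp_rot: [[-0.945, 0.005, -0.326], [0.326, 0.002, -0.945], [-0.005, -1.0, -0.003]]
wrist_force: [0.2, -0.1, -1.3]
finger_gap: 0.0134
```

Emit:
{"api": "move_arm", "payload": {"rows": [[[0,0,-20],[0,0,0]],[[0,0,-35],[0,0,0]],[[0,0,-35],[0,0,0]]]}}

```text
time_s: 10.6
eef_pos: [0.5157, -0.1695, 0.0356]
tcp_rot: [[-0.945, -0.001, -0.326], [0.326, 0.004, -0.945], [0.003, -1.0, -0.003]]
wrist_force: [-0.6, -0.1, -0.1]
finger_gap: 0.0134
```

```bash
python3 - <<'E'
from h import *
lip()
g=cam('side'); crop(g,150,200,130,95,6,'l_side.png')
E
```

```text
t 10.6 q [0.226, 0.662, 0.082, 1.897, -0.096, 0.589, -1.532]
p [0.5157, -0.1695, 0.0356] gap 0.0134 F [-0.55, -0.06, -0.09] M [-0.019, -0.046, -0.009]
R [[-0.945, -0.001, -0.326], [0.326, 0.004, -0.945], [0.003, -1.0, -0.003]]
tilt 0.21745659814742113 lip [ 402.3 -130.5   71.9] center [ 449.6 -146.8   71.8]
```

View pics/l_side.png

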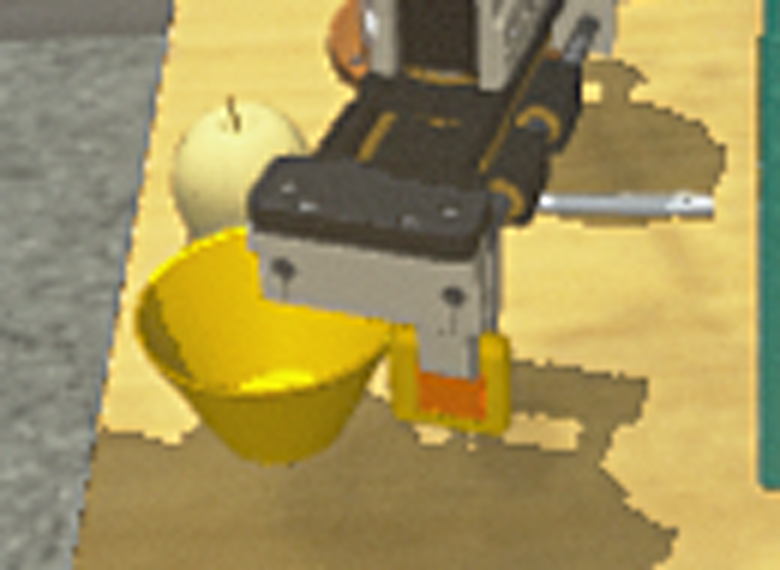

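Emit:
{"api": "move_arm", "payload": {"rows": [[[0,0,-6],[0,0,0]],[[0,0,-12],[0,0,0]],[[0,0,-17],[0,0,0]],[[0,0,-17],[0,0,0]],[[0,0,-17],[0,0,0]]]}}

```text
time_s: 11.07
eef_pos: [0.5189, -0.1717, 0.022]
tcp_rot: [[-0.945, 0.006, -0.326], [0.326, -0.001, -0.945], [-0.006, -1.0, -0.0]]
wrist_force: [0.8, -0.6, -1.5]
finger_gap: 0.0137
```

```bash
python3 - <<'E'
from h import *
lip()
E
```

```text
t 11.07 q [0.228, 0.685, 0.08, 1.903, -0.097, 0.552, -1.53]
p [0.5189, -0.1717, 0.022] gap 0.0137 F [0.8, -0.56, -1.45] M [0.062, -0.058, 0.01]
R [[-0.945, 0.006, -0.326], [0.326, -0.001, -0.945], [-0.006, -1.0, -0.0]]
tilt 0.33063767615610634 lip [ 405.2 -132.5   57.3] center [ 452.5 -148.8   57.6]
```

Emit:
{"api": "move_arm", "payload": {"rows": [[[0,0,-1],[0,0,0]],[[0,0,-2],[0,0,0]],[[0,0,-2],[0,0,0]]]}}

```text
time_s: 11.32
eef_pos: [0.5195, -0.172, 0.0203]
tcp_rot: [[-0.945, 0.007, -0.326], [0.326, -0.002, -0.945], [-0.007, -1.0, -0.0]]
wrist_force: [0.4, 0.4, 0.3]
finger_gap: 0.0134
```

Emit:
{"api": "move_arm", "payload": {"rows": [[[0,0,0],[0,0,0]],[[0,0,0],[0,0,0]],[[0,0,0],[0,0,0]],[[0,0,0],[0,0,0]],[[0,0,0],[0,0,0]]], "claw": 50}}

```text
time_s: 11.73
eef_pos: [0.5186, -0.1717, 0.0198]
tcp_rot: [[-0.945, 0.005, -0.326], [0.326, -0.002, -0.945], [-0.005, -1.0, -0.0]]
wrist_force: [-0.1, 0.4, -0.6]
finger_gap: 0.0423
```

```bash
python3 - <<'E'
from h import *
lip()
g=cam('side'); crop(g,150,200,130,95,6,'m_side.png')
E
```

```text
t 11.73 q [0.228, 0.688, 0.08, 1.904, -0.097, 0.547, -1.53]
p [0.5186, -0.1717, 0.0198] gap 0.0423 F [-0.15, 0.37, -0.64] M [0.069, -0.009, -0.026]
R [[-0.945, 0.005, -0.326], [0.326, -0.002, -0.945], [-0.005, -1.0, -0.0]]
tilt 0.30076660868272015 lip [ 405.  -132.6   55.2] center [ 452.3 -148.8   55.5]
```

View pics/m_side.png

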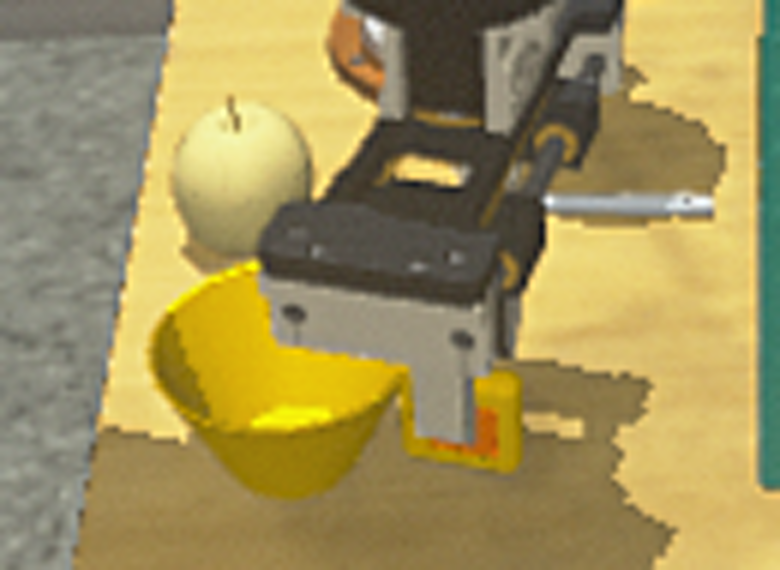

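Emit:
{"api": "move_arm", "payload": {"rows": [[[0,0,25],[0,0,0]],[[0,0,65],[0,0,0]],[[0,0,105],[0,0,0]],[[0,0,146],[0,0,0]],[[0,0,187],[0,0,0]]], "claw": 100}}

```text
time_s: 12.2
eef_pos: [0.5181, -0.1716, 0.2087]
tcp_rot: [[-0.945, 0.005, -0.326], [0.326, -0.001, -0.945], [-0.005, -1.0, -0.0]]
wrist_force: [1.3, 0.1, -0.7]
finger_gap: 0.0754
```

```bash
python3 - <<'E'
from h import *
st()
f=cam('top'); g=cam('side')
print('speck',atz(g,190+88/5-.5,150+152/5-.5,.09))
J=np.array([.520,.1415]); P=np.array([.5925,.1255]); K=np.array([.585,.0525])
for ht in(.177,.172):
    crop(g,200,150,90,70,8,f'n_side_{int(ht*1000)}.png',ring(K,.026,ht,60))
crop(f,190,170,90,75,8,'n_top.png',ring(K,.026,.174,40)+[[*J,.1],[*P,.13]])
crop(g,150,150,180,150,4.4,'n_all.png')
E
```

```text
t 12.2 q [0.197, 0.435, 0.121, 1.713, -0.061, 0.992, -1.562]
p [0.5181, -0.1716, 0.2087] gap 0.0754 F [1.28, 0.14, -0.75] M [0.031, -0.045, 0.017]
R [[-0.945, 0.005, -0.326], [0.326, -0.001, -0.945], [-0.005, -1.0, -0.0]]
speck [0.46913242 0.15275364 0.09      ]
```

View pics/n_side_177.png

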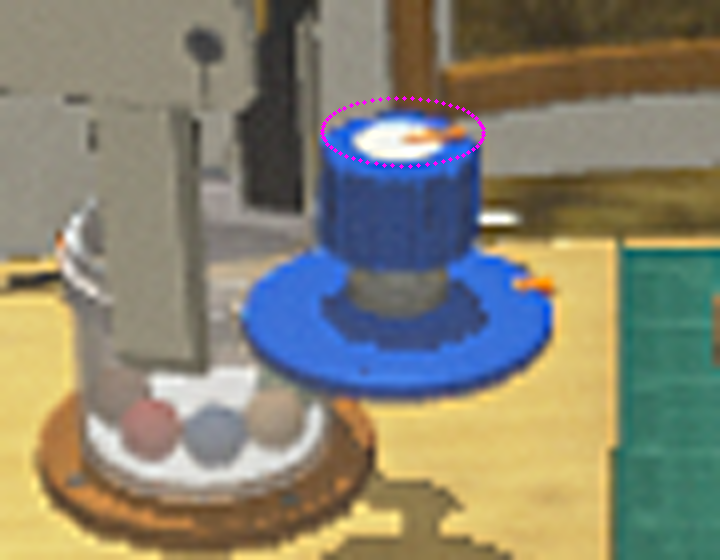

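View pics/n_top.png

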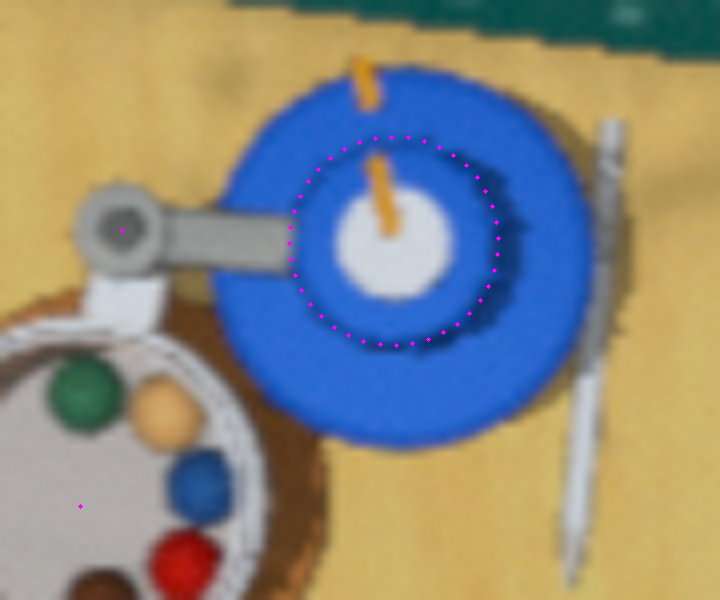

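View pics/n_all.png

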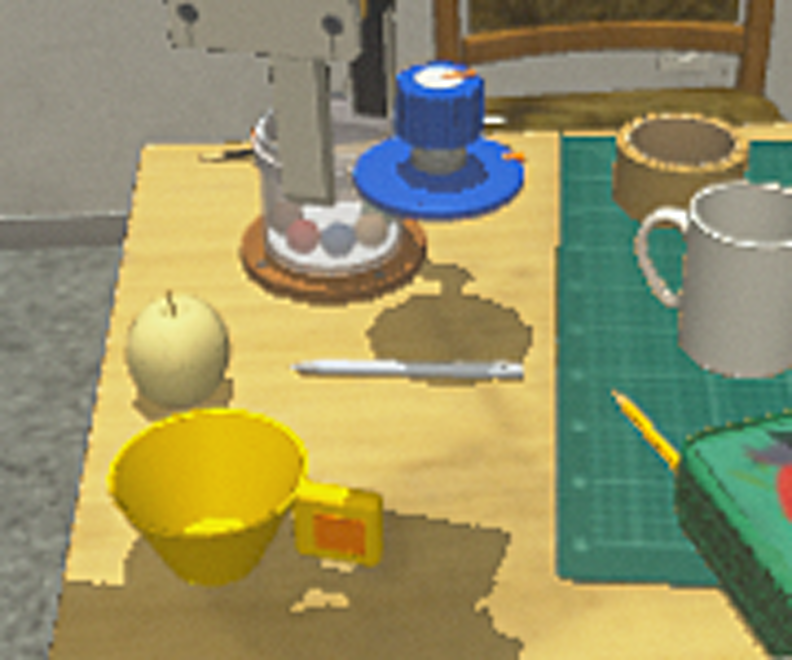

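Emit:
{"api": "move_arm", "payload": {"rows": [[[7,22,3],[0,0,7]],[[14,45,6],[0,0,14]],[[21,68,8],[0,0,21]],[[28,90,8],[0,0,28]],[[33,112,8],[0,0,35]]]}}

```text
time_s: 12.72
eef_pos: [0.5518, -0.0585, 0.2142]
tcp_rot: [[-0.96, 0.005, 0.281], [-0.281, 0.002, -0.96], [-0.005, -1.0, -0.001]]
wrist_force: [-0.3, 0.3, -1.0]
finger_gap: 0.0928
```

Emit:
{"api": "move_arm", "payload": {"rows": [[[7,22,0],[0,0,7]],[[14,45,0],[0,0,14]],[[21,68,0],[0,0,21]],[[28,90,0],[0,0,28]],[[33,112,0],[0,0,35]]]}}

```text
time_s: 13.13
eef_pos: [0.5846, 0.0533, 0.2139]
tcp_rot: [[-0.625, 0.002, 0.781], [-0.781, 0.004, -0.625], [-0.005, -1.0, -0.001]]
wrist_force: [0.0, 0.7, 0.2]
finger_gap: 0.0929
```

Emit:
{"api": "move_arm", "payload": {"rows": [[[0,0,0],[0,0,7]],[[0,0,0],[0,0,14]],[[0,0,0],[0,0,21]],[[0,0,0],[0,0,28]],[[0,0,0],[0,0,35]]]}}

```text
time_s: 13.55
eef_pos: [0.5841, 0.0522, 0.2138]
tcp_rot: [[-0.064, -0.002, 0.998], [-0.998, 0.005, -0.064], [-0.005, -1.0, -0.002]]
wrist_force: [-0.3, -0.1, 0.1]
finger_gap: 0.093
```

Emit:
{"api": "move_arm", "payload": {"rows": [[[0,0,0],[0,0,7]],[[0,0,0],[0,0,14]],[[0,0,0],[0,0,21]],[[0,0,0],[0,0,28]],[[0,0,0],[0,0,35]]]}}

```text
time_s: 13.97
eef_pos: [0.5842, 0.052, 0.2138]
tcp_rot: [[0.52, -0.005, 0.854], [-0.854, 0.004, 0.52], [-0.006, -1.0, -0.002]]
wrist_force: [0.5, 0.3, 0.0]
finger_gap: 0.0927
```

Emit:
{"api": "move_arm", "payload": {"rows": [[[0,0,0],[0,0,7]],[[0,0,0],[0,0,14]],[[0,0,0],[0,0,21]],[[0,0,0],[0,0,28]],[[0,0,0],[0,0,35]]]}}

```text
time_s: 14.38
eef_pos: [0.5842, 0.052, 0.2138]
tcp_rot: [[0.916, -0.007, 0.402], [-0.402, 0.002, 0.916], [-0.007, -1.0, -0.001]]
wrist_force: [-0.1, -0.2, -0.3]
finger_gap: 0.0932
```

Emit:
{"api": "move_arm", "payload": {"rows": [[[0,0,0],[0,0,7]],[[0,0,0],[0,0,14]],[[0,0,0],[0,0,21]],[[0,0,0],[0,0,28]],[[0,0,0],[0,0,28]]]}}

```text
time_s: 14.8
eef_pos: [0.5842, 0.0518, 0.2136]
tcp_rot: [[0.997, -0.008, -0.071], [0.071, -0.0, 0.997], [-0.008, -1.0, 0.0]]
wrist_force: [1.1, 0.3, 0.2]
finger_gap: 0.0929
```

```bash
python3 - <<'E'
from h import *
s=st()
f=cam('top'); crop(f,160,150,130,100,6,'o_top.png',[s['eef_pos']])
f=cam('wrist'); K=[.584,.0525]; crop(f,0,0,512,384,1.5,'o_w.png',ring(K,.026,.1736,60)+[[*K,.1736]])
E
```

```text
t 14.8 q [0.363, 0.617, -0.833, 1.563, 0.477, 1.185, 1.078]
p [0.5842, 0.0518, 0.2136] gap 0.0929 F [1.06, 0.26, 0.16] M [-0.013, -0.11, -0.075]
R [[0.997, -0.008, -0.071], [0.071, -0.0, 0.997], [-0.008, -1.0, 0.0]]
```

View pics/o_w.png

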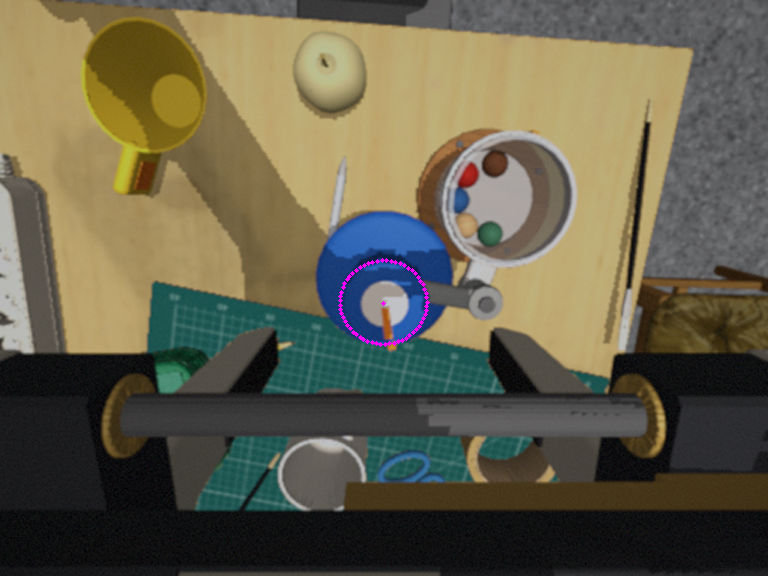

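View pics/o_top.png

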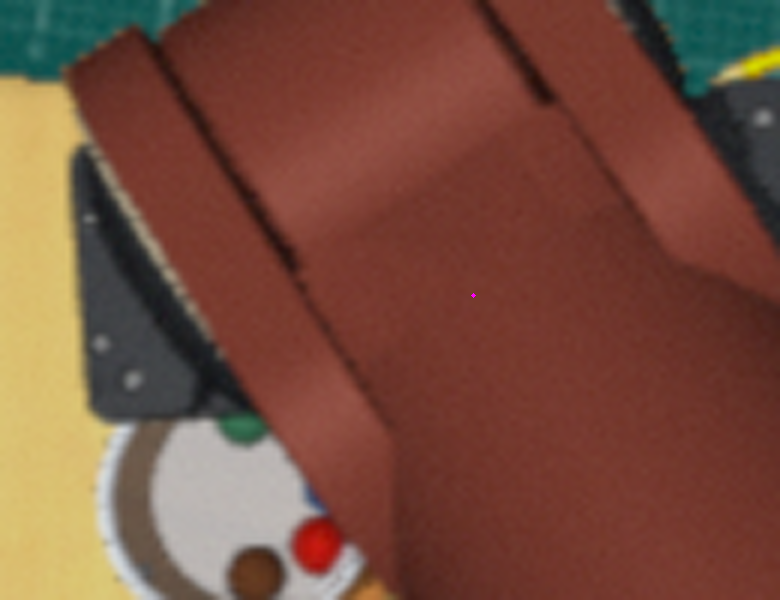

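Emit:
{"api": "move_arm", "payload": {"rows": [[[0,0.5,-25],[0,0,0]],[[0,0.5,-50],[0,0,0]],[[0,0.5,-66],[0,0,0]],[[0,0.5,-72],[0,0,0]],[[0,0.5,-72],[0,0,0]]]}}

```text
time_s: 15.32
eef_pos: [0.5837, 0.0523, 0.1412]
tcp_rot: [[0.998, -0.009, -0.068], [0.068, -0.001, 0.998], [-0.009, -1.0, -0.001]]
wrist_force: [0.1, -1.2, 0.3]
finger_gap: 0.0929
```

Emit:
{"api": "move_arm", "payload": {"rows": [[[0,0,0],[0,0,0]],[[0,0,0],[0,0,0]],[[0,0,0],[0,0,0]],[[0,0,0],[0,0,0]],[[0,0,0],[0,0,0]]], "claw": 0, "force": 15}}

```text
time_s: 15.73
eef_pos: [0.5852, 0.0528, 0.1436]
tcp_rot: [[0.998, -0.004, -0.069], [0.069, -0.0, 0.998], [-0.004, -1.0, -0.0]]
wrist_force: [-0.1, 0.2, 0.6]
finger_gap: 0.0642
```

Emit:
{"api": "move_arm", "payload": {"rows": [[[0,0,0],[0,0,0]],[[0,0,0],[0,0,0]],[[0,0,0],[0,0,0]]]}}

```text
time_s: 15.98
eef_pos: [0.5849, 0.0526, 0.1431]
tcp_rot: [[0.998, -0.005, -0.069], [0.069, -0.001, 0.998], [-0.005, -1.0, -0.0]]
wrist_force: [0.0, 0.1, 1.1]
finger_gap: 0.0511
```

```bash
python3 - <<'E'
from h import *
s=st()
f=cam('side'); crop(f,180,130,130,90,6,'p_side.png')
E
```

```text
t 15.98 q [0.337, 0.685, -0.788, 1.656, 0.546, 1.04, 1.015]
p [0.5849, 0.0526, 0.1431] gap 0.0511 F [0.01, 0.15, 1.11] M [-0.01, -0.114, -0.005]
R [[0.998, -0.005, -0.069], [0.069, -0.001, 0.998], [-0.005, -1.0, -0.0]]
```

View pics/p_side.png

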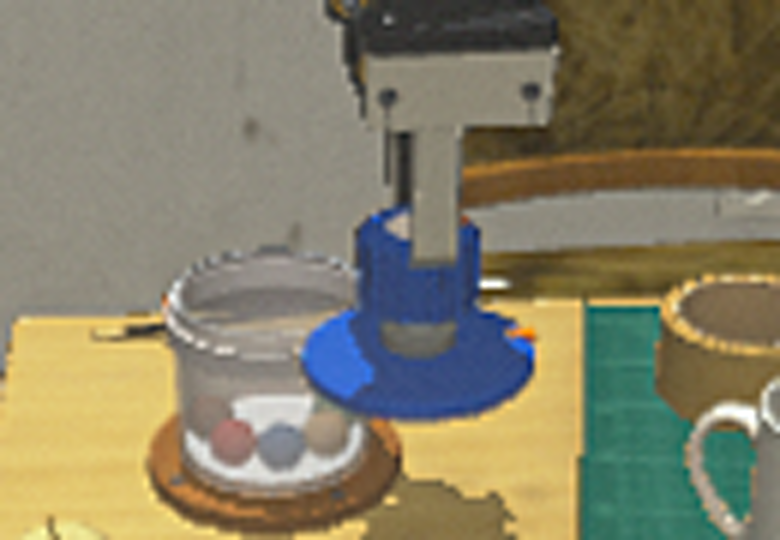

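```bash
python3 - <<'E'
import numpy as np
P=np.array([592.5,125.5]); a0=np.arctan2(-73.,-8.5)
prev=0
k=lambda d: P+74*np.array([np.cos(a0-np.radians(d)),np.sin(a0-np.radians(d))])
for d0 in range(0,97,25):
    print(d0,[ (d0+i*5, np.round(k(d0+i*5)-k(d0),1).tolist()) for i in range(1,6)])
E
```

```text
0 [(5, [-6.4, 1.0]), (10, [-12.6, 2.6]), (15, [-18.7, 4.7]), (20, [-24.6, 7.4]), (25, [-30.3, 10.5])]
25 [(30, [-5.3, 3.6]), (35, [-10.4, 7.7]), (40, [-15.0, 12.2]), (45, [-19.2, 17.1]), (50, [-23.0, 22.3])]
50 [(55, [-3.3, 5.5]), (60, [-6.1, 11.4]), (65, [-8.4, 17.4]), (70, [-10.2, 23.6]), (75, [-11.4, 29.9])]
75 [(80, [-0.7, 6.4]), (85, [-0.8, 12.9]), (90, [-0.3, 19.3]), (95, [0.7, 25.7]), (100, [2.3, 31.9])]
```

Emit:
{"api": "move_arm", "payload": {"rows": [[[-6.4,1,0],[0,0,-4]],[[-12.6,2.6,0],[0,0,-9]],[[-18.7,4.7,0],[0,0,-14]],[[-24.6,7.4,0],[0,0,-19]],[[-30.3,10.5,0],[0,0,-24]]]}}

```text
time_s: 16.45
eef_pos: [0.5559, 0.0617, 0.1431]
tcp_rot: [[0.938, -0.002, 0.348], [-0.348, 0.0, 0.938], [-0.002, -1.0, -0.001]]
wrist_force: [3.0, -1.8, -0.7]
finger_gap: 0.0513
```

```bash
python3 - <<'E'
from h import *
s=st()
E
```

```text
t 16.45 q [0.278, 0.613, -0.683, 1.74, 0.459, 0.957, 0.628]
p [0.5559, 0.0617, 0.1431] gap 0.0513 F [2.97, -1.85, -0.74] M [-0.507, -0.741, -0.061]
R [[0.938, -0.002, 0.348], [-0.348, 0.0, 0.938], [-0.002, -1.0, -0.001]]
```

Emit:
{"api": "move_arm", "payload": {"rows": [[[-5.3,3.6,0],[0,0,-5]],[[-10.4,7.7,0],[0,0,-10]],[[-15,12.2,0],[0,0,-15]],[[-19.2,17.1,0],[0,0,-20]],[[-23,22.3,0],[0,0,-25]]]}}

```text
time_s: 16.87
eef_pos: [0.5321, 0.0831, 0.143]
tcp_rot: [[0.702, -0.003, 0.712], [-0.712, 0.0, 0.702], [-0.002, -1.0, -0.002]]
wrist_force: [0.5, -3.5, 0.5]
finger_gap: 0.0515
```

Emit:
{"api": "move_arm", "payload": {"rows": [[[-3.3,5.5,0],[0,0,-5]],[[-6.1,11.4,0],[0,0,-10]],[[-8.4,17.4,0],[0,0,-15]],[[-10.2,23.6,0],[0,0,-20]],[[-11.4,29.9,0],[0,0,-25]]]}}

```text
time_s: 17.28
eef_pos: [0.5195, 0.1128, 0.1429]
tcp_rot: [[0.336, -0.004, 0.942], [-0.942, 0.001, 0.336], [-0.002, -1.0, -0.003]]
wrist_force: [-1.3, -3.7, 2.8]
finger_gap: 0.0515
```

```bash
python3 - <<'E'
from h import *
s=st()
p=np.array(s['eef_pos'][:2]); v=p-[.5925,.1255]; print(np.linalg.norm(v),np.degrees(np.arctan2(v[1],v[0]))%360)
f=cam('side'); crop(f,180,130,130,90,6,'q_side.png')
E
```

```text
t 17.28 q [0.043, 0.525, -0.446, 1.819, 0.286, 0.865, -0.196]
p [0.5195, 0.1128, 0.1429] gap 0.0515 F [-1.33, -3.67, 2.76] M [-0.953, 0.091, -0.093]
R [[0.336, -0.004, 0.942], [-0.942, 0.001, 0.336], [-0.002, -1.0, -0.003]]
0.07407876946346066 189.8802678029701
```

View pics/q_side.png

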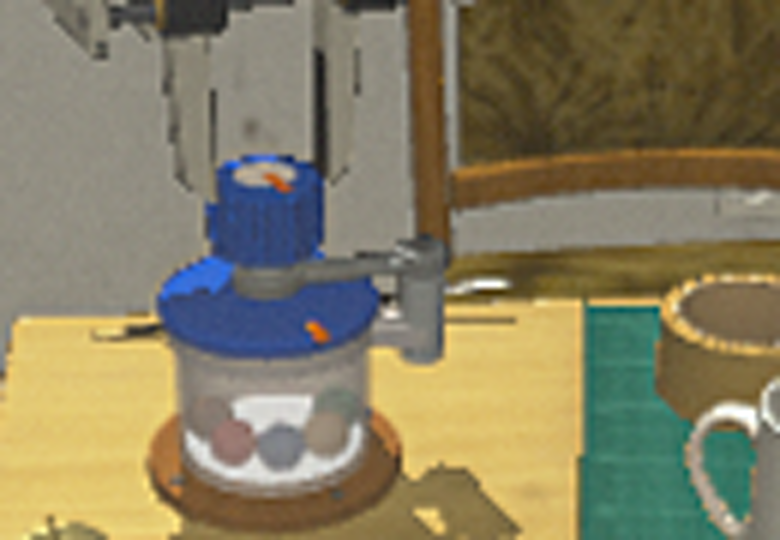

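Emit:
{"api": "move_arm", "payload": {"rows": [[[-0.7,6.4,0],[0,0,-5]],[[-0.8,12.9,0],[0,0,-10]],[[-0.3,19.3,0],[0,0,-15]],[[0.7,25.7,0],[0,0,-20]],[[0.7,25.7,0],[0,0,-20]]]}}

```text
time_s: 17.75
eef_pos: [0.52, 0.1417, 0.1431]
tcp_rot: [[0.001, -0.001, 1.0], [-1.0, 0.005, 0.001], [-0.005, -1.0, -0.001]]
wrist_force: [-2.0, -2.2, 4.2]
finger_gap: 0.0512
```

```bash
python3 - <<'E'
from h import *
s=st()
p=np.array(s['eef_pos'][:2]); v=p-[.5925,.1255]; print(np.linalg.norm(v),np.degrees(np.arctan2(v[1],v[0]))%360)
E
```

```text
t 17.75 q [-0.07, 0.521, -0.351, 1.804, 0.222, 0.855, -0.523]
p [0.52, 0.1417, 0.1431] gap 0.0512 F [-2.02, -2.18, 4.22] M [-0.311, 0.397, -0.096]
R [[0.001, -0.001, 1.0], [-1.0, 0.005, 0.001], [-0.005, -1.0, -0.001]]
0.0743140611215453 167.41118752882633
```

Emit:
{"api": "move_arm", "payload": {"rows": [[[0.4,1.5,0],[0,0,-1]],[[0.7,3,0],[0,0,-2]],[[0.7,3,0],[0,0,-2]]]}}

```text
time_s: 18.0
eef_pos: [0.5205, 0.1433, 0.1429]
tcp_rot: [[-0.035, -0.002, 0.999], [-0.999, 0.004, -0.035], [-0.004, -1.0, -0.002]]
wrist_force: [-3.3, -1.9, 5.5]
finger_gap: 0.0515
```

```bash
python3 - <<'E'
from h import *
s=st()
f=cam('side'); crop(f,180,130,130,90,6,'r_side.png')
E
```

```text
t 18.0 q [-0.08, 0.522, -0.341, 1.801, 0.216, 0.857, -0.556]
p [0.5205, 0.1433, 0.1429] gap 0.0515 F [-3.26, -1.94, 5.53] M [-0.602, 0.787, -0.058]
R [[-0.035, -0.002, 0.999], [-0.999, 0.004, -0.035], [-0.004, -1.0, -0.002]]
```

View pics/r_side.png

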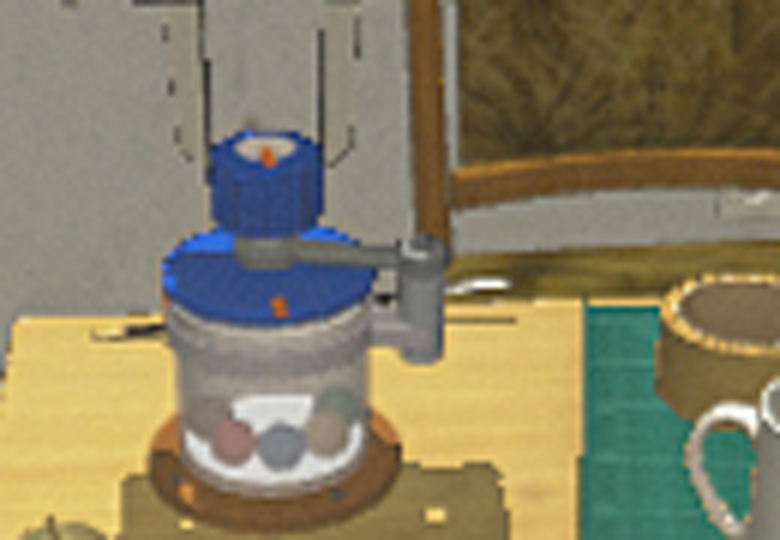

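Emit:
{"api": "move_arm", "payload": {"rows": [[[0.4,1.5,0],[0,0,0]],[[0.7,3,0],[0,0,0]],[[0.7,3,0],[0,0,0]]]}}

```text
time_s: 18.3
eef_pos: [0.5206, 0.1436, 0.1428]
tcp_rot: [[-0.035, -0.004, 0.999], [-0.999, -0.0, -0.035], [0.0, -1.0, -0.004]]
wrist_force: [-5.3, -5.8, 8.1]
finger_gap: 0.0509
```

```bash
python3 - <<'E'
from h import *
s=st()
E
```

```text
t 18.3 q [-0.084, 0.523, -0.339, 1.798, 0.219, 0.862, -0.56]
p [0.5206, 0.1436, 0.1428] gap 0.0509 F [-5.27, -5.84, 8.1] M [-1.405, 1.05, 0.025]
R [[-0.035, -0.004, 0.999], [-0.999, -0.0, -0.035], [0.0, -1.0, -0.004]]
```

Emit:
{"api": "move_arm", "payload": {"rows": [[[-0.3,-1.5,-0.3],[0,0,-6.5]],[[-0.3,-1.5,-0.7],[0,0,-13]],[[-0.3,-1.5,-1],[0,0,-19.5]],[[-0.3,-1.5,-1.4],[0,0,-26]],[[-0.3,-1.5,-1.7],[0,0,-32.5]]]}}

```text
time_s: 18.72
eef_pos: [0.5201, 0.1435, 0.1412]
tcp_rot: [[-0.571, -0.001, 0.821], [-0.821, 0.002, -0.571], [-0.001, -1.0, -0.002]]
wrist_force: [-4.8, -2.8, 6.6]
finger_gap: 0.0515
```

```bash
python3 - <<'E'
from h import *
s=st()
f=cam('side'); crop(f,180,130,130,90,6,'s_side.png')
E
```

```text
t 18.72 q [-0.19, 0.509, -0.178, 1.807, 0.114, 0.836, -1.029]
p [0.5201, 0.1435, 0.1412] gap 0.0515 F [-4.81, -2.85, 6.63] M [-0.965, 1.207, 0.051]
R [[-0.571, -0.001, 0.821], [-0.821, 0.002, -0.571], [-0.001, -1.0, -0.002]]
```

View pics/s_side.png

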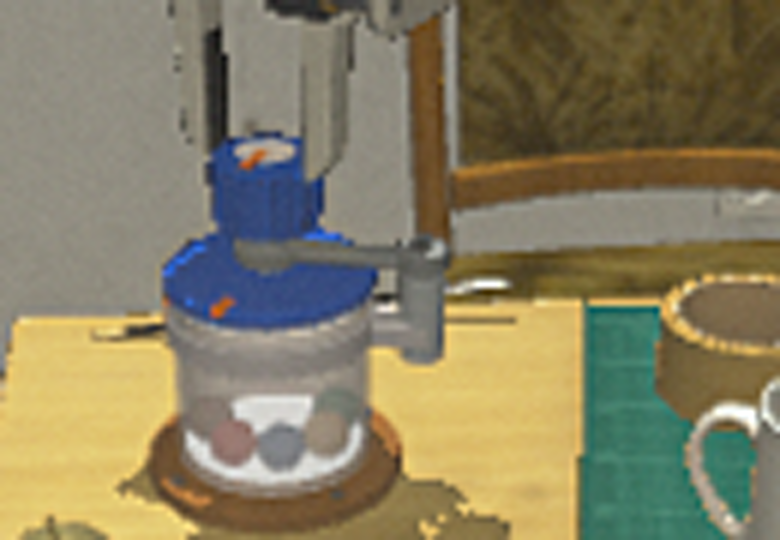

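Emit:
{"api": "move_arm", "payload": {"rows": [[[0,0,-0.5],[0,0,-7]],[[0,0,-0.9],[0,0,-14]],[[0,0,-1.3],[0,0,-21]],[[0,0,-1.7],[0,0,-28]],[[0,0,-2],[0,0,-35]]]}}

```text
time_s: 19.18
eef_pos: [0.5198, 0.144, 0.1393]
tcp_rot: [[-0.939, 0.001, 0.345], [-0.345, -0.0, -0.939], [-0.0, -1.0, 0.0]]
wrist_force: [-6.5, -4.3, 7.9]
finger_gap: 0.0515
```

Emit:
{"api": "move_arm", "payload": {"rows": [[[0,0,-0.5],[0,0,-6]],[[0,0,-0.9],[0,0,-12]],[[0,0,-1.2],[0,0,-18]],[[0,0,-1.5],[0,0,-24]],[[0,0,-1.8],[0,0,-28]]]}}

```text
time_s: 19.6
eef_pos: [0.5198, 0.1443, 0.1377]
tcp_rot: [[-0.991, 0.001, -0.134], [0.134, -0.002, -0.991], [-0.001, -1.0, 0.002]]
wrist_force: [-6.2, -3.4, 9.5]
finger_gap: 0.051
```

```bash
python3 - <<'E'
from h import *
s=st()
f=cam('side'); crop(f,180,130,130,90,6,'t_side.png')
E
```

```text
t 19.6 q [-0.404, 0.51, 0.136, 1.819, -0.087, 0.818, -1.931]
p [0.5198, 0.1443, 0.1377] gap 0.051 F [-6.19, -3.38, 9.46] M [-0.67, 1.469, 0.123]
R [[-0.991, 0.001, -0.134], [0.134, -0.002, -0.991], [-0.001, -1.0, 0.002]]
```

View pics/t_side.png

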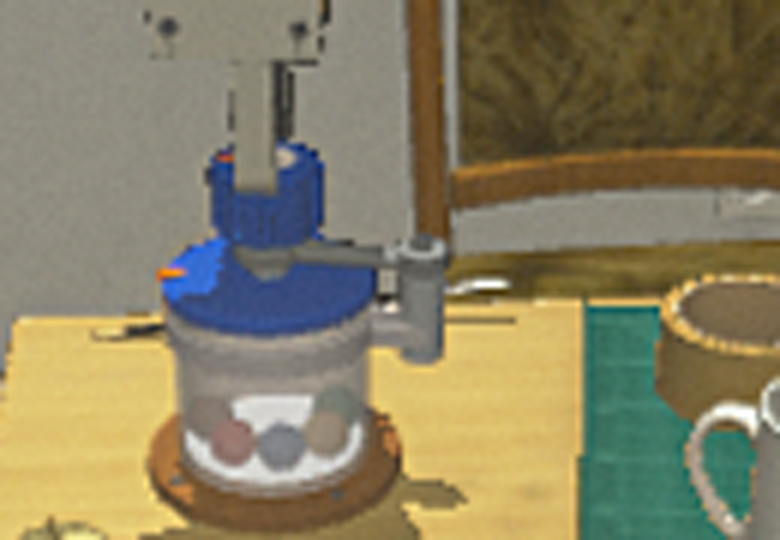

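Emit:
{"api": "move_arm", "payload": {"rows": [[[0,0,-0.3],[0,0,-4]],[[0,0,-0.6],[0,0,-8]],[[0,0,-0.8],[0,0,-12]],[[0,0,-0.8],[0,0,-12]]]}}

```text
time_s: 19.98
eef_pos: [0.5198, 0.1445, 0.1371]
tcp_rot: [[-0.942, 0.001, -0.336], [0.336, -0.003, -0.942], [-0.002, -1.0, 0.003]]
wrist_force: [-5.4, -3.2, 10.5]
finger_gap: 0.0512
```

```bash
python3 - <<'E'
from h import *
s=st()
f=cam('side'); crop(f,180,130,130,90,6,'u_side.png')
E
```

```text
t 19.98 q [-0.444, 0.514, 0.196, 1.821, -0.127, 0.819, -2.099]
p [0.5198, 0.1445, 0.1371] gap 0.0512 F [-5.41, -3.16, 10.53] M [-0.595, 1.515, -0.072]
R [[-0.942, 0.001, -0.336], [0.336, -0.003, -0.942], [-0.002, -1.0, 0.003]]
```

View pics/u_side.png

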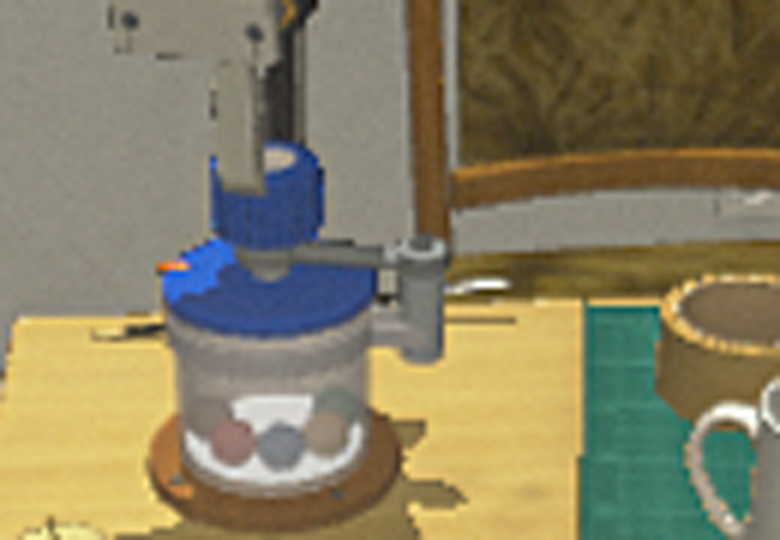

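Emit:
{"api": "move_arm", "payload": {"rows": [[[0,0,0],[0,0,-4]],[[0,0,0],[0,0,-8]],[[0,0,0],[0,0,-12]],[[0,0,0],[0,0,-16]],[[0,0,0],[0,0,-16]]], "force": 30}}

```text
time_s: 20.45
eef_pos: [0.5248, 0.1412, 0.1373]
tcp_rot: [[-0.813, 0.01, -0.582], [0.582, -0.009, -0.813], [-0.014, -1.0, 0.001]]
wrist_force: [0.4, -7.3, 4.0]
finger_gap: 0.0505
```

```bash
python3 - <<'E'
from h import *
s=st()
f=cam('side'); crop(f,180,130,130,90,6,'v_side.png')
E
```

```text
t 20.45 q [-0.497, 0.522, 0.281, 1.819, -0.175, 0.818, -2.324]
p [0.5248, 0.1412, 0.1373] gap 0.0505 F [0.44, -7.3, 3.95] M [-1.476, -0.251, 0.051]
R [[-0.813, 0.01, -0.582], [0.582, -0.009, -0.813], [-0.014, -1.0, 0.001]]
```

View pics/v_side.png

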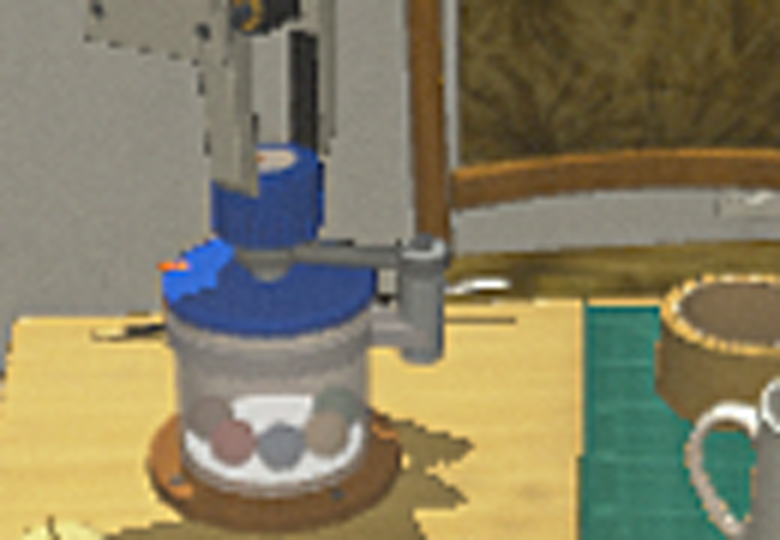

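Emit:
{"api": "move_arm", "payload": {"rows": [[[0,0,0],[0,0,0]],[[0,0,0],[0,0,0]],[[0,0,0],[0,0,0]],[[0,0,0],[0,0,0]],[[0,0,0],[0,0,0]]], "claw": 100}}

```text
time_s: 20.92
eef_pos: [0.5218, 0.1465, 0.1363]
tcp_rot: [[-0.815, 0.004, -0.58], [0.58, -0.002, -0.815], [-0.005, -1.0, -0.001]]
wrist_force: [0.4, -0.3, 1.2]
finger_gap: 0.0792
```

Emit:
{"api": "move_arm", "payload": {"rows": [[[0,0,0],[0,0,0]],[[0,0,2],[0,0,0]],[[0,0,35],[0,0,0]],[[0,0,70],[0,0,0]],[[0,0,105],[0,0,0]]]}}

```text
time_s: 21.33
eef_pos: [0.5213, 0.1456, 0.2425]
tcp_rot: [[-0.814, 0.003, -0.581], [0.581, -0.004, -0.814], [-0.005, -1.0, 0.001]]
wrist_force: [0.4, 0.8, 0.2]
finger_gap: 0.0928
```

Emit:
{"api": "move_arm", "payload": {"rows": [[[-5,-40,0],[0,0,0]],[[-10,-80,0],[0,0,0]],[[-15,-120,0],[0,0,0]],[[-20,-160,0],[0,0,0]],[[-20,-200,0],[0,0,0]]]}}

```text
time_s: 21.75
eef_pos: [0.5008, -0.0558, 0.2421]
tcp_rot: [[-0.814, 0.005, -0.58], [0.58, -0.002, -0.814], [-0.005, -1.0, -0.001]]
wrist_force: [1.7, 0.7, -0.8]
finger_gap: 0.093
```

```bash
python3 - <<'E'
from h import *
s=st()
J=np.array([.520,.1415]); P=np.array([.5925,.1255])
g=cam('side'); crop(g,180,130,130,90,6,'w_side.png',ring(J,.026,.168,50))
f=cam('top'); crop(f,160,170,110,90,7,'w_top.png',ring(J,.026,.168,50)+[[*P,.13]])
E
```

```text
t 21.75 q [-0.195, 0.348, 0.363, 1.776, -0.139, 1.038, -1.972]
p [0.5008, -0.0558, 0.2421] gap 0.093 F [1.72, 0.71, -0.76] M [0.058, -0.021, 0.017]
R [[-0.814, 0.005, -0.58], [0.58, -0.002, -0.814], [-0.005, -1.0, -0.001]]
```

View pics/w_side.png

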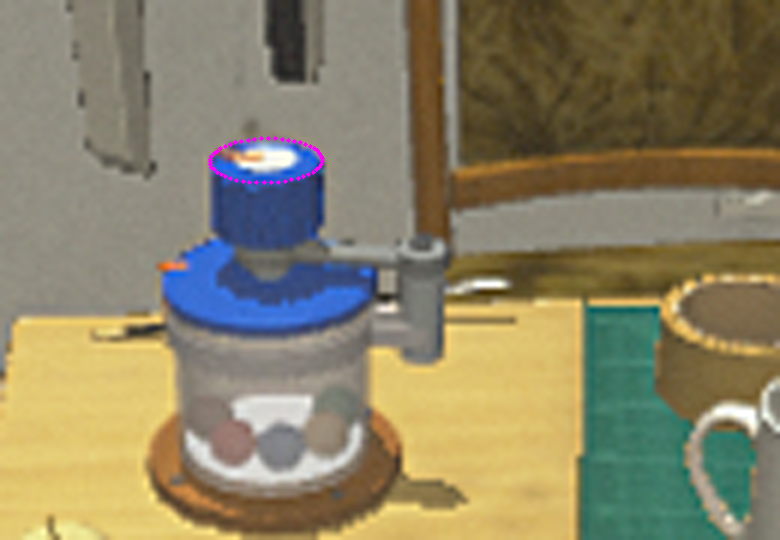

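View pics/w_top.png

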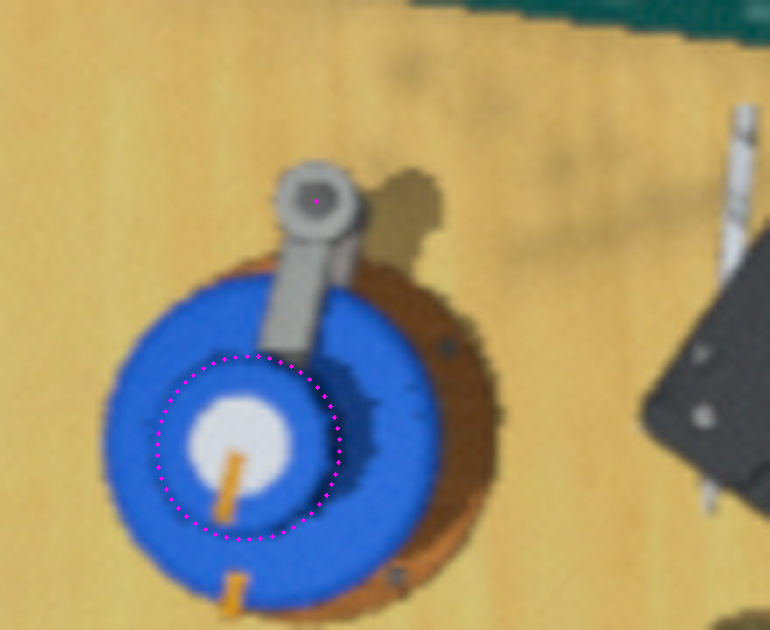

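```bash
python3 - <<'E'
from h import *
f=cam('top'); g=cam('side')
t=lambda x,y,z: np.round(atz(f,160+x/7-.5,170+y/7-.5,z),4)
K=t(240,445,.168);P=t(316,201,.13)
print('knob',K,'piv',P,'tab',t(234,592,.115),'disc',t(273,441,.115)); v=(K-P)[:2]; print(np.linalg.norm(v),np.degrees(np.arctan2(v[1],v[0])))
w=(P-[.5204,.1417,.13])[:2]; print('jar x axis',np.degrees(np.arctan2(w[1],w[0]))+180)
print('side knob',atz(g,180+266/6-.5,130+160/6-.5,.168), 'tab',atz(g,180+173/6-.5,130+267/6-.5,.115))
crop(g,140,120,230,180,3.4,'x_side.png'); cv2.imwrite('pics/x_top.png',f['pixels'])
E
```

```text
knob [0.5209 0.1438 0.168 ] piv [0.5926 0.1258 0.13  ] tab [0.4758 0.1543 0.115 ] disc [0.521  0.1418 0.115 ]
0.07392489431849056 165.9073630665112
jar x axis 167.58047108053398
side knob [0.51981867 0.141836   0.168     ] tab [0.47419803 0.14031079 0.115     ]
```

View pics/x_side.png

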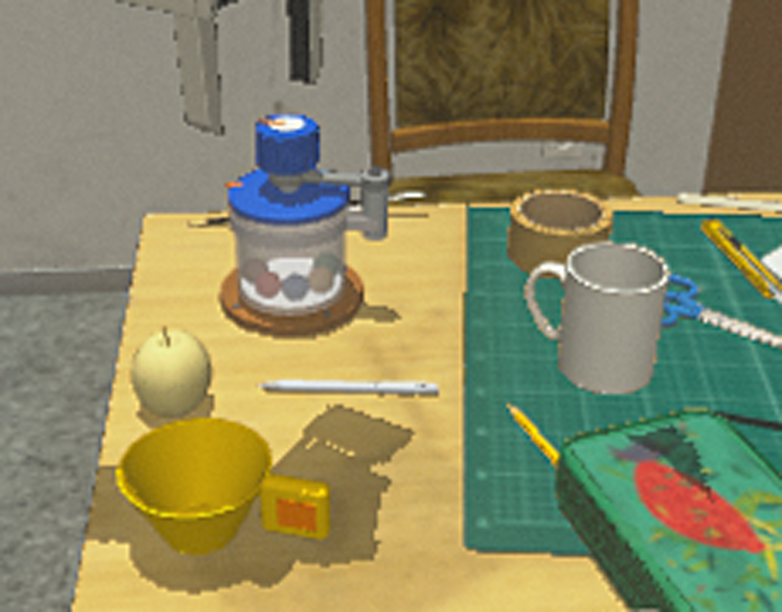

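View pics/x_top.png

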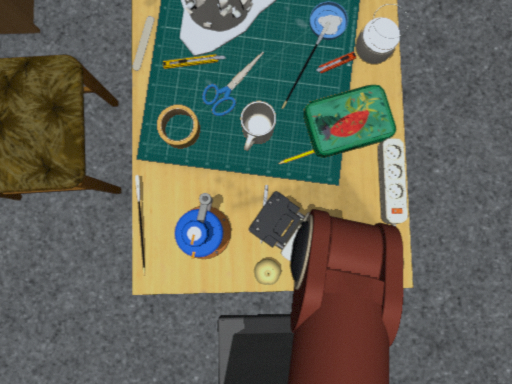

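```bash
python3 - <<'E'
from workcell import arm
print(arm.job_done())
E
```

```text
the job is handed in; nothing more can be done
None
```

The job is handed in at about 22 s of the 72 s allowed: the beads are in the jar, the scoop is standing again, and the cap is swung over and screwed tight. The hand-in gives no verdict, so these are my own last checks.

- **Beads and scoop:** After the pour, the top view showed all five beads in the jar. The scoop was set down upright, close to where it started.
- **Swing:** I held the knob and turned the gripper with the arm, so the cap was not screwed down on the way. I swung it until it stopped moving: a further 3 mm command moved it only 0.3 mm.
- **Tightening:** I turned the cap clockwise until it stopped. A further 16° twist only slipped on the knob and the orange tab did not move. The knob's top sits at about 168 mm, which is the fully tight height, and the tab points opposite the pivot as expected.
- **Disagreement:** The top camera puts the knob's centre about 2 mm in y (1.7° of swing) past the jar axis I had measured. The side view and the disc's centre agree with the jar axis, and 2 mm is the calibration accuracy. The collar mark was hidden under the cap, so I could not compare it with the tab directly.
- **Other objects:** The apple, mug and tape looked unmoved in the last pictures. The highest wrist force I saw was about 13 N, read between moves, and the gripper ended clear of everything.

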